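# Zero a setting gauge with its coaxial knobs and store it

### The arm

A 7-joint arm with a two-finger parallel gripper is mounted at the origin on a cart in front of the work surface, level with it; the furniture and walls round the work are solid. World frame = base frame: x ahead of the robot, y to its left, z up, the work surface at z = 0. Lengths are in m, angles in rad, forces in N, time in s.
With the tool pointing down it reaches from about 0.4 to 0.875 m from the base axis. Payload 19.3 kg.
Tool frame: the origin (TCP) lies between the finger pads; the fingertips stand 14 mm ahead of it and the grasp point (between the pads) lies 5 mm behind it; z points along the fingers, x is the direction in which the jaws open and shut, and the axes are right-handed (so a half turn about z gives the same grasp; the last joint's range is limited). The gripper opens to 85 mm and grips with 20 to 120 N. Pads are 22 mm wide; open, the fingers measure 114 mm over their backs; the gripper's body (76 mm by 85 mm) begins 54 mm behind the grasp point. The pads swing forward as they close: fully open they stand 13 mm farther back than shut.
Start: joints at [1.167, 0.521, -0.036, 1.599, 0.021, 1.021, -0.113], TCP at [0.205, -0.591, 0.245] pointing down, gripper open.
Joint ranges: [-2.91, 2.91], [-0.3, 2.13], [-1.5, 1.42], [0.17, 2.43], [-1.26, 4.41], [0.16, 1.93], [-2.52, 2.52]. Speed limits (rad/s): [1.89, 1.89, 2.39, 2.39, 3.01, 3.01, 3.01].

### API

Orientations are given as a unit quaternion [w, x, y, z].
In Python, from rig import robot gives the robot as it stands. The module is installed in compiled form; this text tells all that it offers.
- The arm moves only by the shell command python3 -m creep 'ROWS' [FORCE]. ROWS is JSON, a list of rows, each a list of 7 numbers: the shift along the world's x, y, z in cm, then the turn, a rotation vector about the world's x, y, z in degrees, then the gripper command: -1 is shut, 1 is fully open, values between are in proportion. A call has 1 to 8 rows; each row shifts and turns the commanded pose from where the row before left it; what a row does not reach is not made up. A row lasts 1/10 s, in which the tool goes at most 50 mm and 8.59 degrees, less where a joint would pass 70% of its speed; a pose out of reach is approached as far as the arm can. A call is refused whole if a number of a shift passes 5 or a number of a turn 8.59, either way. A call with a gripper value outside its range is refused whole. The fingers move at their own pace and stop on an object; FORCE is the grip in N (left out, the last holds). Time passes only in rows, so rows that do not move let the fingers close. It gives the time, the measured TCP pose, the force and the opening at its end, in the units of the state.
- robot.sense(): the state, without advancing time (a new reading comes with each control period).
- robot.camera(name): name is "side" or "top" or "wrist"; returns (picture, depth): 400x640x3 uint8, red, green, blue; 400x640 float32, m along the optical axis (not along the pixel's ray), 0 where there is no reading.
- robot.camera_model(name): a dict with "fx", "fy", "cx", "cy" (pixels), "D" ([k1, k2, p1, p2, k3] as OpenCV has them; the pictures are not rectified), "cam_to_world" (4x4, takes a point from camera to world coordinates); the wrist camera has in their place "mount" (4x4, takes a point from camera to tool coordinates, whose origin is the TCP and whose axes are the tool frame's). Camera axes: x right, y up, looking along -z (the intrinsics and any distortion apply to the point x, -y, -z); pixel columns grow to the right and rows downward; lengths in m; the calibration is good to about 2 mm. A picture is of the moment at which its call begins: read the wrist's pose just before it. camera_model takes no time and is no camera call.
- robot.sign_off(): hands the job in, once; it reports no verdict.
Trained networks look in the newest picture that a camera, given by its name, has taken for a name from the list of things; names that differ only in an ending like _2 or _b are one class to them, and where a whole thing is asked for, a point or a joint stands for the part that bears it (a point fixed in the world has none). Each returns a list of dicts, best first, with "score" (0 to 1); they miss things now and then, are a little off and sometimes report something else, mostly with a low value. They report only what shows in the picture. A call takes as long as a camera call.
- robot.find_in(camera, query): "xyz" ([x, y, z] in m, in the coordinates of the camera as it stood for that picture, good to about 4 mm: the middle of the surface that is visible of it).
The state is a dict: "t": time; "q": joint angles; "joint_velocities": joint speeds; "effort": joint torques, N m; "position": TCP position; "orientation": TCP orientation; "contact_force": force on the tool from outside, world axes, zero at the start; "ft_torque": the same for the moment, N m; "width": finger opening in m.
Only numpy, scipy, OpenCV 4.12 (cv2) and the standard library are available. Lean on these libraries where they do the work, as an engineer would, in place of code of your own. Each camera call takes 0.05 s, during which the arm holds its last target.

### The job

Zero the two-scale setting gauge on the bench console: turn the big outer knob until the wide carriage's pointer is in line with the diamond-headed stop, then turn the small inner knob until the small needle on the short rail at the right end of the deck is in line with its pointed post, both as exactly as you can (2 mm is good enough). Then press the push button fully down to store the zero and let it come back up. Move the carriage and the needle only by the knobs, do not press the button before both are set, and leave the wire reel and the multimeter by the console where they are.

Things in the scene. Friction and masses are not known exactly. Their poses are not given: they have to be found in the camera images.
- console: Grey console fixed to the bench, 200 mm deep (x), 280 mm wide (y), its front turned to the robot's right. Origin centre of underside; x from front to back, y to its left (seen from its front), z up. Front panel slopes 25 deg, from 51 mm high at x = -100 to 110 mm at x = +27 mm: outward normal (-0.423, 0, 0.906). Behind: a level deck 110 mm high with two rails along y and posts up to 64 mm tall.
- coarse_knob (a joint): Angle of the outer (coarse) knob, rad, -1.75 to 1.75; grows clockwise as seen looking onto the panel. It moves the wide carriage 40 mm to the right (console -y) per rad clockwise; at 0 the carriage is mid-rail, at console y = +45 mm. Friction 0.08 N m holds it where it is left; it does not turn the inner knob.
- fine_knob (a joint): Angle of the inner (fine) knob, rad, -1.7 to 1.7; grows clockwise as seen looking onto the panel. It moves the small needle 10 mm to the right (console -y) per rad clockwise; at 0 the needle is mid-rail, at console y = -100 mm. Friction 0.04 N m holds it; it does not move the carriage.
- coarse_grip (a point): Point on the common knob axis, 15 mm off the panel along its normal, to grip the outer knob: a black round fluted knob 58 mm across that stands from 4 to 26 mm off the panel. Grip it with the fingers along the panel normal, either side of the inner knob. z of this point is the panel normal.
- fine_grip (a point): Point on the common knob axis, 45 mm off the panel, to grip the inner knob: a black round fluted knob 35 mm across, standing from 28 to 62 mm off the panel, on top of the outer one. z of this point is the panel normal.
- store_button_top (a point): Centre of the top of the round grey push button, 36 mm across, on the right of the panel (seen from its front), 135 mm from the knob axis; it is pushed along the panel normal, into the panel. Spring return: 6 mm of travel, 5 N fully down.
- store_button (a joint): Travel of the push button in m: 0 is up, 0.006 is fully down.
- zero_flag: The stop to zero on: aluminium post, 63 mm tall, fixed behind the longer rail, whose head is a diamond (a square standing on its corner, 23 mm across). Origin on the deck under the diamond's tip; axes as the console's. It is either the left or the right one of the two stops behind that rail.
- end_stop: The other stop behind the longer rail: a plain flat-topped aluminium plate 22 mm wide, 48 mm tall; not to be used. Origin on the deck in its middle.
- reel: Loose bystander: grey wire reel 64 mm across, 42 mm tall, standing behind the console; origin under its centre.
- meter: Loose bystander: yellow handheld multimeter 140 x 72 x 43 mm lying in front of the console's panel; origin under its centre.
- carriage: Wide steel carriage, 46 mm along the rail, on the longer, left-hand rail of the deck, with an upright dark pointer in its middle; the outer knob drives it along console y.
- carriage_tip (a point): Tip of the carriage's pointer (5 mm wide), 50 mm above the deck. It is in line when it has the same console y as the diamond-headed stop just behind it.
- needle: Small steel block, 14 mm along the rail, with an upright thin needle, on the short rail at the right end of the deck; the inner knob drives it along console y.
- needle_tip (a point): Tip of the needle (3 mm wide), 38 mm above the deck. It is in line when it has the same console y as the small pointed post just behind it. At the start it stands 6 to 19 mm to the left of that post.
- vernier_post: Small aluminium post, 6 mm wide, 46 mm tall, with a pointed top, fixed on the deck behind the short right-hand rail. Origin on the deck under its point; axes as the console's.

How it is judged:
On the way, in this order (a step that is already met when the one before it is completed fails the run):
1. the carriage's pointer is in line with the diamond-headed stop (within 3 mm) (y of carriage_tip in the frame of zero_flag between -0.003 and 0.003 m), for 0.3 s.
2. the needle is in line with its pointed post (within 2 mm) and the carriage still with the stop (within 3 mm) (all of step 1 and y of needle_tip in the frame of vernier_post between -0.002 and 0.002 m), for 0.3 s.
3. the button is pressed fully down (5 mm or more) (value of joint store_button above 0.005 m), for 0.05 s.
At the end, for the whole second after the job is handed in: The carriage's pointer is in line with the diamond-headed stop within 3 mm, the needle with its pointed post within 2 mm (both along the rails), and the button is up again (within 1 mm) (all of step 2 and value of joint store_button below 0.001 m); the robot touches nothing.
It fails at once if the button is pressed (over 3 mm) while the carriage or the needle is more than 3 mm out of line (value of joint store_button above 0.003 m and not (y of carriage_tip in the frame of zero_flag between -0.003 and 0.003 m and y of needle_tip in the frame of vernier_post between -0.003 and 0.003 m)).
It fails at once if the robot pushes the carriage or the needle directly (contact force between any of the arm, the fingers and carriage above 1 N or contact force between any of the arm, the fingers and needle above 1 N).
It fails at once if the wire reel or the multimeter is shoved more than 20 mm (distance of any of reel, meter from where it was at the start of the episode above 0.02 m).
It also fails if it takes over 72 s, if anything falls off the work surface, if the arm or the gripper's body presses on something with over 40 N, if the wrist force passes 120 N, or if a joint passes its speed limit or range.

## Working session

There is one attempt and no reset: what is moved stays moved. The work goes in short steps, Python scripts to look and compute and a shell command to move; the robot and the scene stay as the last step left them, time stands still between calls to the robot, and variables do not carry over. Pictures are saved under pics/ and viewed, and the job is handed in when it is done.

```bash
mkdir -p pics; ls
python3 - <<'E'
from rig import robot
import cv2, numpy as np
s=robot.sense(); print(s)
for n in ("side","top","wrist"):
    m=robot.camera_model(n); print(n,{k:np.round(v,4).tolist() for k,v in m.items()})
    p,d=robot.camera(n); cv2.imwrite(f"pics/a_{n}.png",p[:,:,::-1]); np.save(f"pics/a_{n}_d.npy",d)
E
```

```text
pics
{'t': 0.0, 'q': array([ 1.1667704 ,  0.52204752, -0.0363142 ,  1.59998427,  0.02119693,
        1.02113062, -0.11281313]), 'joint_velocities': array([-0.00063321, -0.00027212, -0.00098521,  0.00048104,  0.0005203 ,
       -0.00135527, -0.00028648]), 'effort': array([-1.36969455e-03, -9.27098608e+01,  1.97907664e+00, -3.69930875e+01,
        1.78107340e-02,  8.09523510e-03,  8.81574306e-05]), 'position': array([ 0.20464063, -0.59020525,  0.2447135 ]), 'orientation': array([-3.06112686e-04,  8.14746927e-01, -5.79816432e-01, -5.07220329e-04]), 'contact_force': array([-0.53516181, -0.28647248,  0.14045068]), 'ft_torque': array([0.00180699, 0.00099546, 0.04287288]), 'width': 0.08528124601168552}
side {'fx': 418.3158, 'fy': 418.3158, 'cx': 319.7876, 'cy': 200.2061, 'D': [-0.009, 0.0, 0.0, 0.0, 0.0], 'cam_to_world': [[-0.9987, 0.0458, -0.0245, 0.5973], [-0.0479, -0.6303, 0.7749, 0.7889], [0.02, 0.775, 0.6316, 0.7187], [0.0, 0.0, 0.0, 1.0]]}
top {'fx': 384.2867, 'fy': 384.2867, 'cx': 325.3123, 'cy': 207.0006, 'D': [-0.0374, 0.0, 0.0, 0.0, 0.0], 'cam_to_world': [[-0.0219, 0.9947, -0.1004, 0.5467], [-0.9997, -0.0213, 0.0071, 0.0591], [0.0049, 0.1005, 0.9949, 0.9842], [0.0, 0.0, 0.0, 1.0]]}
wrist {'fx': 275.7322, 'fy': 275.7322, 'cx': 322.3075, 'cy': 204.0303, 'D': [0.0035, 0.0, 0.0, 0.0, 0.0], 'mount': [[1.0, 0.0003, 0.001, -0.0001], [0.0006, -0.9529, -0.3033, -0.0773], [0.0008, 0.3033, -0.9529, -0.1287], [0.0, 0.0, 0.0, 1.0]]}
```

View pics/a_side.png

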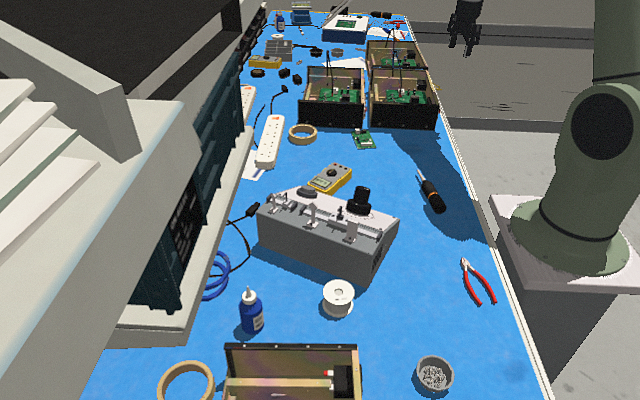

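View pics/a_top.png

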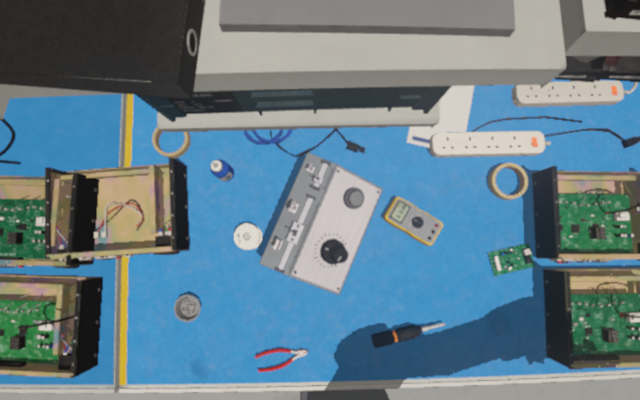

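```bash
cat > h.py <<'E'
from rig import robot
import cv2, numpy as np
from scipy.spatial.transform import Rotation as R
def T_cw(n):
    m=robot.camera_model(n)
    if n!="wrist": return np.array(m["cam_to_world"])
    s=robot.sense(); T=np.eye(4); q=s["orientation"]
    T[:3,:3]=R.from_quat([q[1],q[2],q[3],q[0]]).as_matrix(); T[:3,3]=s["position"]
    return T@np.array(m["mount"])
def K(n):
    m=robot.camera_model(n); return np.array([[m["fx"],0,m["cx"]],[0,m["fy"],m["cy"]],[0,0,1.]]),np.array(m["D"])
def proj(n,P,T):
    k,D=K(n); P=np.atleast_2d(P); C=(np.linalg.inv(T)@np.c_[P,np.ones(len(P))].T)[:3].T*[1,-1,-1]
    return cv2.projectPoints(C,np.zeros(3),np.zeros(3),k,D)[0][:,0]
def unproj(n,uv,z,T):
    k,D=K(n); uv=np.atleast_2d(np.float64(uv)); xy=cv2.undistortPoints(uv[:,None],k,D)[:,0]
    z=np.broadcast_to(z,len(uv)); C=np.c_[xy[:,0]*z,-xy[:,1]*z,-z,np.ones(len(uv))]
    return (T@C.T)[:3].T
def ray_plane(n,uv,p0,nrm,T):
    a=unproj(n,uv,1.0,T); o=T[:3,3]; d=a-o
    return o+d*(((np.array(p0)-o)@nrm)/(d@nrm))[:,None]
E
python3 - <<'E'
from h import *
for n in ("side","top"):
    T=T_cw(n)
    for q in ["console","coarse_knob","fine_knob","coarse_grip","fine_grip","store_button_top","zero_flag","end_stop","carriage","carriage_tip","needle","needle_tip","vernier_post","reel","meter"]:
        r=robot.find_in(n,q)[:2]
        print(n,q,[(round(x["score"],2),np.round((T@np.r_[x["xyz"],1])[:3],3).tolist(),proj(n,(T@np.r_[x["xyz"],1])[:3],T).round().tolist()[0]) for x in r])
print(robot.sense()["t"])
E
```

```text
side console [(0.59, [0.599, 0.126, 0.095], [328.0, 230.0])]
side coarse_knob [(0.81, [0.532, 0.058, 0.102], [358.0, 209.0]), (0.47, [0.581, 0.127, 0.132], [337.0, 218.0])]
side fine_knob [(0.64, [0.527, 0.039, 0.126], [361.0, 196.0])]
side coarse_grip [(0.81, [0.536, 0.057, 0.108], [357.0, 207.0]), (0.36, [0.597, 0.125, 0.093], [329.0, 231.0])]
side fine_grip [(0.73, [0.526, 0.04, 0.13], [362.0, 195.0])]
side store_button_top [(0.61, [0.655, -0.009, 0.096], [307.0, 191.0])]
side zero_flag [(0.68, [0.637, 0.129, 0.132], [310.0, 218.0]), (0.38, [0.532, 0.057, 0.104], [359.0, 208.0])]
side end_stop [(0.66, [0.552, 0.166, 0.136], [351.0, 230.0])]
side carriage [(0.58, [0.576, 0.127, 0.129], [339.0, 220.0])]
side carriage_tip [(0.59, [0.579, 0.13, 0.132], [338.0, 219.0])]
side needle [(0.6, [0.696, 0.074, 0.126], [285.0, 202.0])]
side needle_tip [(0.42, [0.698, 0.072, 0.123], [285.0, 202.0])]
side vernier_post [(0.73, [0.578, 0.127, 0.127], [338.0, 220.0]), (0.47, [0.724, 0.085, 0.116], [272.0, 208.0])]
side reel [(0.67, [0.574, 0.261, 0.041], [337.0, 297.0])]
side meter [(0.75, [0.595, 
[... 495 characters left out ...]
121], [294.0, 209.0])]
top end_stop [(0.52, [0.552, 0.16, 0.127], [278.0, 244.0])]
top carriage [(0.74, [0.579, 0.119, 0.129], [296.0, 232.0]), (0.69, [0.531, 0.028, 0.136], [338.0, 253.0])]
top carriage_tip [(0.79, [0.583, 0.119, 0.133], [296.0, 230.0]), (0.4, [0.656, -0.015, 0.1], [354.0, 198.0])]
top needle [(0.37, [0.693, 0.067, 0.122], [318.0, 181.0])]
top needle_tip [(0.65, [0.541, 0.05, 0.106], [328.0, 248.0])]
top vernier_post [(0.53, [0.718, 0.084, 0.117], [311.0, 171.0]), (0.19, [0.58, 0.122, 0.129], [295.0, 231.0])]
top reel [(0.87, [0.573, 0.246, 0.044], [247.0, 237.0]), (0.61, [0.531, 0.029, 0.136], [337.0, 253.0])]
top meter [(0.92, [0.606, -0.163, 0.032], [412.0, 220.0])]
1.65
```

The pictures show the console at about (0.59, 0.06), turned roughly 30° from the world axes. The knob is at top px (335,252) and the button at (354,197). I'll fit the console pose from the outline in zoomed crops.

Run:
```python
import cv2
a=cv2.imread("pics/a_top.png")[140:300,250:390]; cv2.imwrite("pics/b_top.png",cv2.resize(a,None,fx=5,fy=5,interpolation=cv2.INTER_CUBIC)[:,:][:800,:700][0:800:1][:600] if 0 else cv2.resize(a,(525,600),interpolation=cv2.INTER_CUBIC))
a=cv2.imread("pics/a_side.png")[175:295,245:405]; cv2.imwrite("pics/b_side.png",cv2.resize(a,(800,600),interpolation=cv2.INTER_CUBIC))
```

```text
(no output)
```

View pics/b_top.png

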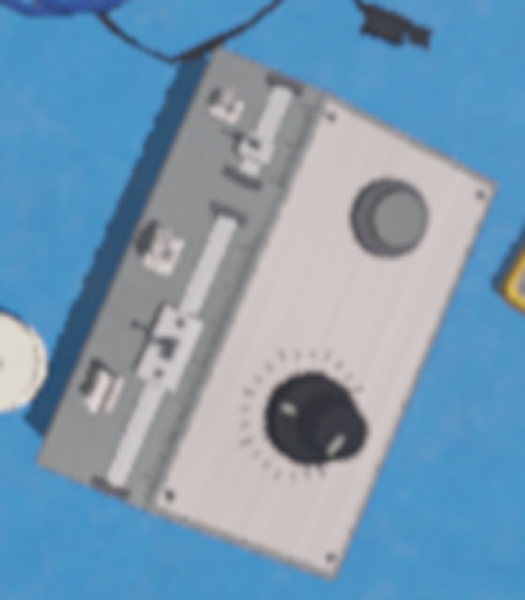

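View pics/b_side.png

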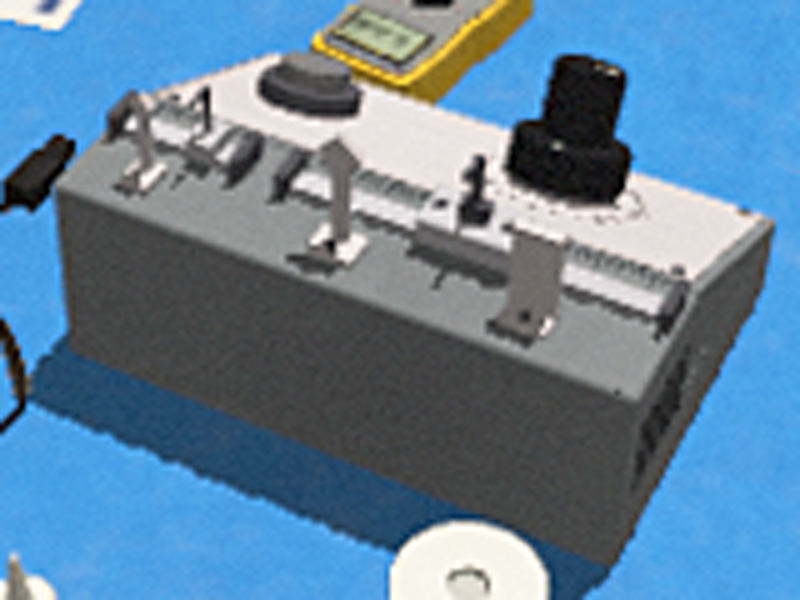

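```bash
cat > fit.py <<'E'
from h import *
from scipy.optimize import least_squares
P=dict(bl=(.1,.14,.11),br=(.1,-.14,.11),fl=(.027,.14,.11),fr=(.027,-.14,.11),pl=(-.1,.14,.051),pr=(-.1,-.14,.051),bbl=(.1,.14,0),bbr=(.1,-.14,0))
top={k:np.array(v)/3.75+[250,140] for k,v in dict(bl=(38,462),br=(210,50),fl=(150,503),fr=(325,92),pl=(335,577),pr=(497,185)).items()}
side={k:np.array(v)/5+[245,175] for k,v in dict(bl=(632,400),br=(60,188),pl=(772,225),bbl=(610,568),bbr=(72,348)).items()}
def M(p):
    T=np.eye(4); T[:3,:3]=R.from_euler('z',p[2]).as_matrix(); T[:2,3]=p[:2]; return T
def res(p,use):
    r=[]
    for n,o in use:
        T=T_cw(n)
        w=[(M(p)@np.r_[P[k],1])[:3] for k in o]
        r.append((proj(n,w,T)-np.array(list(o.values()))).ravel())
    return np.concatenate(r)
if __name__=="__main__":
  for use in ([("top",top)],[("side",side)],[("top",top),("side",side)]):
    s=least_squares(res,[.6,.06,2.0],args=(use,)); 
    print(s.x,np.degrees(s.x[2]),np.abs(s.fun).max(),s.fun.round(1))
  p=s.x; print("knob,btn,etc in console frame:")
  for nm,w in dict(cg=(.535,.05,.106),fg=(.529,.03,.132),btn=(.656,-.015,.097),zf=(.634,.127,.128),ct=(.581,.124,.13),nd=(.695,.07,.124),vp=(.721,.085,.117),meter=(.6,-.16,.03),reel=(.573,.25,.04)).items():
    print(nm,(np.linalg.inv(M(p))@np.r_[w,1])[:3].round(4))
E
python3 fit.py
```

```text
[0.59704203 0.05698596 1.15479536] 66.16490056534252 2.2945398276616515 [-1.1  0.6  1.3 -1.9 -1.2  2.3 -0.3 -1.2  0.6  1.2  0.8 -1.3]
[0.59342404 0.05719309 1.13650037] 65.11667458376128 2.057335581820297 [ 0.7 -0.2 -1.8 -2.1  1.6 -1.5  0.1  1.5 -0.6  0.9]
[0.59565681 0.05708917 1.14994293] 65.88687646948733 2.7456543353876555 [-1.3  0.9  1.6 -1.4 -1.5  2.7 -0.1 -0.6  0.2  1.9  0.9 -0.4  0.6 -0.6
 -2.7 -1.5  0.3 -2.2 -0.   1.  -1.5  1.5]
knob,btn,etc in console frame:
cg [-0.0313  0.0525  0.106 ]
fg [-0.052   0.0498  0.132 ]
btn [-0.0411 -0.0845  0.097 ]
zf [ 0.0795 -0.0064  0.128 ]
ct [0.0551 0.0407 0.13  ]
nd [ 0.0524 -0.0854  0.124 ]
vp [ 0.0767 -0.103   0.117 ]
meter [-0.1964 -0.0927  0.03  ]
reel [0.1668 0.0995 0.04  ]
```

The diamond stop is to the right of the carriage, so the coarse knob needs about 1.2 rad clockwise. Next I'll compute the approach to a view pose along the panel normal, and check how high the obstacles on the path are.

Run:
```python
from h import *
from fit import M
for n in("top","side"):
    d=np.load(f"pics/a_{n}_d.npy"); T=T_cw(n)
    v,u=np.mgrid[0:400,0:640]; ok=d>0
    W=unproj(n,np.c_[u[ok],v[ok]],d[ok],T)
    for lo,hi in ((-.75,-.55),(-.55,-.4),(-.4,-.2),(-.2,-.05)):
        s=(W[:,1]>lo)&(W[:,1]<hi)&(W[:,0]>.15)&(W[:,0]<.65); print(n,lo,hi,np.percentile(W[s,2],[50,99,99.9]).round(3) if s.any() else None)
p=[.5957,.0571,1.1499]; Rc=M(p)[:3,:3]; n=Rc@[-.4226,0,.9063]; print("n",n.round(4))
z=-n; s=robot.sense(); q=s["orientation"]; R0=R.from_quat([q[1],q[2],q[3],q[0]])
for ang in (38,):
    x=np.array([np.cos(np.radians(ang)),np.sin(np.radians(ang)),0]); x-=z*(x@z); x/=np.linalg.norm(x)
    Rt=R.from_matrix(np.c_[x,np.cross(z,x),z]); rv=(Rt*R0.inv()).as_rotvec(degrees=True); print(ang,rv.round(2),np.linalg.norm(rv))
foot=(M(p)@[-.03,.05,.0836,1])[:3]; tgt=foot+.17*n; print(foot,tgt,(tgt-s["position"])*100)
```

```text
top -0.75 -0.55 [0.044 0.101 0.129]
top -0.55 -0.4 [0.003 0.101 0.103]
top -0.4 -0.2 [0.    0.032 0.035]
top -0.2 -0.05 [0.    0.048 0.059]
side -0.75 -0.55 [0.062 0.404 0.408]
side -0.55 -0.4 [0.025 0.338 0.35 ]
side -0.4 -0.2 [0.    0.032 0.034]
side -0.2 -0.05 [0.001 0.038 0.054]
n [-0.1727 -0.3857  0.9063]
38 [  6.33 -28.23 104.57] 108.49767827349747
[0.53780648 0.05014724 0.0836    ] [ 0.50845337 -0.01542461  0.237671  ] [30.36580572 57.50760265 -0.76326963]
```

```bash
python3 -m creep '[[0.5,3.6,0.5,0.4,-1.76,6.54,1],[1,3.6,0.5,0.4,-1.76,6.54,1],[1.5,3.6,0.5,0.4,-1.76,6.54,1],[1.5,3.6,0.5,0.4,-1.76,6.54,1],[2,3.6,0,0.4,-1.76,6.54,1],[2,3.6,0,0.4,-1.76,6.54,1],[2,3.6,0,0.4,-1.76,6.54,1],[2,3.6,0,0.4,-1.76,6.54,1]]' 40; python3 -c "
from rig import robot;s=robot.sense();print(s['q'].round(3),s['contact_force'])"
```

```text
t: 2.45
position: [0.3302, -0.3011, 0.2655]
orientation: [-0.091, 0.98, -0.156, 0.081]
contact_force: [-0.2, -0.5, 0.4]
width: 0.0854
[ 1.153  0.24  -0.443  2.027 -0.183  0.865  0.525] [-0.23145721 -0.49738765  0.43093224]
```

```bash
python3 -m creep '[[2,3.6,0,0.4,-1.76,6.54,1],[2,3.6,0,0.4,-1.76,6.54,1],[2,3.6,0,0.4,-1.76,6.54,1],[2,3.6,-0.5,0.4,-1.76,6.54,1],[2,3.6,-0.5,0.4,-1.76,6.54,1],[2.5,3.6,-0.5,0.4,-1.76,6.54,1],[2.5,3.6,-0.5,0.4,-1.76,6.54,1],[2.5,3.6,-0.5,0.4,-1.76,6.54,1]]'; python3 -c "
from rig import robot;s=robot.sense();print(s['q'].round(3),s['contact_force'])"
```

```text
t: 3.25
position: [0.5056, -0.0132, 0.2403]
orientation: [-0.161, 0.929, 0.301, 0.144]
contact_force: [0.7, -1.0, -0.5]
width: 0.085
[ 0.785  0.418 -0.791  1.999 -0.181  0.691  0.82 ] [ 0.70425356 -0.9787286  -0.47391802]
```

```bash
cat > look.py <<'E'
import sys
from h import *
n,tag=sys.argv[1:3]
T=T_cw(n); p,d=robot.camera(n)
cv2.imwrite(f"pics/{tag}.png",p[:,:,::-1]); np.savez(f"pics/{tag}.npz",d=d,T=T)
for q in sys.argv[3:]:
    for x in robot.find_in(n,q)[:2]:
        w=(T@np.r_[x["xyz"],1])[:3]; print(q,round(x["score"],2),w.round(4),proj(n,w,T).round(0)[0])
E
python3 look.py wrist c1 coarse_knob fine_knob store_button_top carriage_tip needle_tip zero_flag vernier_post
```

```text
coarse_knob 0.63 [0.5191 0.0471 0.1053] [315. 186.]
fine_knob 0.68 [0.521  0.0265 0.134 ] [316. 206.]
store_button_top 0.47 [0.5209 0.0269 0.1351] [316. 206.]
carriage_tip 0.87 [0.5768 0.1215 0.1277] [401. 157.]
needle_tip 0.57 [0.6923 0.0666 0.1224] [442. 252.]
zero_flag 0.8 [0.6312 0.1228 0.1431] [444. 184.]
vernier_post 0.65 [0.72   0.087  0.1208] [462. 247.]
```

View pics/c1.png

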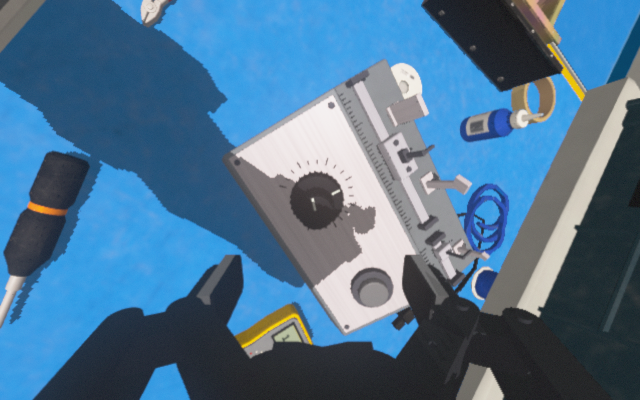

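The wrist picture shows the knob at about (316,203), the button at (371,288), the carriage pointer near (415,154), the diamond near (458,184) and the needle around (440,243). I'll measure the panel plane and the knob axis from depth.

```bash
cat > meas.py <<'E'
from h import *
import sys
def cloud(tag,n="wrist"):
    z=np.load(f"pics/{tag}.npz"); d=z["d"]; v,u=np.mgrid[0:400,0:640]; ok=d>0
    W=np.full((400,640,3),np.nan); W[ok]=unproj(n,np.c_[u[ok],v[ok]],d[ok],z["T"]); return W,z["T"]
def plane(X):
    for _ in range(4):
        c=X.mean(0); n=np.linalg.svd(X-c,full_matrices=False)[2][2]; n*=np.sign(n[2]); r=(X-c)@n; X=X[abs(r)<2.5*r.std()+1e-4]
    return c,n,r.std()
E
python3 - <<'E'
from meas import *
W,T=cloud("c1")
n0=np.array([-.1727,-.3857,.9063]); foot=np.array([.5378,.0501,.0836])
h=(W-foot)@n0; r=np.linalg.norm((W-foot)-h[...,None]*n0,axis=2)
X=W[(r<.12)&(r>.04)&(abs(h)<.008)]; X=X[(X-foot)[:,0]*0+1>0]
c,n,s=plane(X); print("panel",len(X),c,n,s,np.degrees(np.arccos(n@n0)),"tilt",np.degrees(np.arccos(n[2])),"yaw",np.degrees(np.arctan2(-n[1],-n[0])))
h=(W-c)@n; near=np.linalg.norm(W-foot,axis=2)<.11
for lo,hi in ((.054,.07),(.02,.03)):
    X=W[near&(h>lo)&(h<hi)]; m=X.mean(0); hh=(m-c)@n; print(lo,len(X),m.round(4),"h",hh.round(4),"foot",(m-hh*n).round(4),np.ptp(X-c-((X-c)@n)[:,None]*n,axis=0))
b=W[(np.linalg.norm(W-np.array([.656,-.015,.097]),axis=2)<.04)&(h>.008)]; m=b.mean(0);hh=(m-c)@n; print("btn",len(b),m,hh,m-hh*n, np.percentile((b-c)@n,[5,50,95]))
dk=W[(abs(W[...,2]-.11)<.006)&(W[...,0]>.45)&(W[...,0]<.75)&(W[...,1]>.03)&(W[...,1]<.2)]; print("deck",plane(dk))
E
python3 - <<'E'
import cv2
a=cv2.imread("pics/c1.png")[40:360,220:500]; cv2.imwrite("pics/c1b.png",cv2.resize(a,(525,600),interpolation=cv2.INTER_CUBIC))
E
```

```text
panel 21086 [0.54133331 0.05455605 0.08567523] [-0.17216103 -0.37635127  0.91034076] 0.001147106363071396 0.6646024514649755 tilt 24.447515491292204 yaw 65.4183823850395
0.054 1047 [0.5234 0.0221 0.1359] h 0.0611 foot [0.5339 0.045  0.0803] [0.03467647 0.03275177 0.01452656]
0.02 1040 [0.5266 0.0463 0.1072] h 0.0253 foot [0.5309 0.0558 0.0842] [0.07627966 0.11766818 0.0586487 ]
btn 1215 [ 0.65076595 -0.01425876  0.09576228] 0.01624115969539117 [ 0.65356204 -0.00814638  0.08097729] [0.0100002  0.01804631 0.02197112]
deck (array([0.58915638, 0.11307828, 0.10956908]), array([-0.01380476, -0.02530166,  0.99958454]), np.float64(0.001665493870838911))
```

View pics/c1b.png

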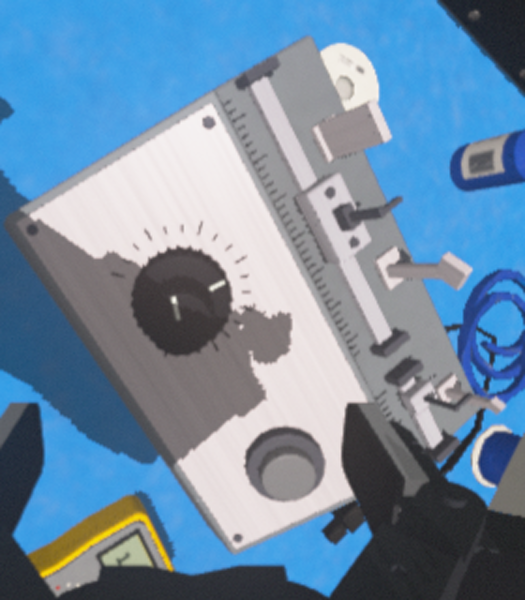

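Run:
```python
from h import *
from fit import M
z=np.load("pics/c1.npz"); Tw=z["T"]
for yaw in (65.2,65.9):
  Mi=np.linalg.inv(M([.5957,.0571,np.radians(yaw)]))
  for n,T,off,sc,pts in (("side",T_cw("side"),(245,175),5,dict(car=(478,157,.160),dia=(337,138,.173),ned=(207,90,.148),ver=(132,92,.156))),
   ("top",T_cw("top"),(250,140),3.75,dict(car=(137,325,.160),dia=(145,238,.173),ned=(235,135,.148),ver=(215,97,.156))),
   ("wrist",Tw,(220,40),1.875,dict(car=(399,200,.160),dia=(471,268,.173),ned=(472,405,.148),ver=(501,405,.156)))):
    o={}
    for k,(u,v,h) in pts.items():
        w=ray_plane(n,[(u/sc+off[0],v/sc+off[1])],[0,0,h],np.array([0,0,1.]),T)[0]; c=(Mi@np.r_[w,1])[:3]; o[k]=c[:2].round(4).tolist()
    print(yaw,n,o,"coarse d",round(o["car"][1]-o["dia"][1],4),"fine d",round(o["ned"][1]-o["ver"][1],4))
```

```text
65.2 side {'car': [0.049, 0.0457], 'dia': [0.0804, -0.0041], 'ned': [0.0521, -0.0841], 'ver': [0.0776, -0.1063]} coarse d 0.0498 fine d 0.0222
65.2 top {'car': [0.0701, 0.0394], 'dia': [0.0847, -0.0073], 'ned': [0.0643, -0.0857], 'ver': [0.0832, -0.1003]} coarse d 0.0467 fine d 0.0146
65.2 wrist {'car': [0.0657, 0.0441], 'dia': [0.0789, -0.0055], 'ned': [0.0648, -0.0945], 'ver': [0.0773, -0.1016]} coarse d 0.0496 fine d 0.0071
65.9 side {'car': [0.0496, 0.0451], 'dia': [0.0803, -0.0051], 'ned': [0.051, -0.0848], 'ver': [0.0763, -0.1072]} coarse d 0.0502 fine d 0.0224
65.9 top {'car': [0.0706, 0.0386], 'dia': [0.0846, -0.0083], 'ned': [0.0632, -0.0864], 'ver': [0.082, -0.1013]} coarse d 0.0469 fine d 0.0149
65.9 wrist {'car': [0.0662, 0.0433], 'dia': [0.0788, -0.0065], 'ned': [0.0637, -0.0953], 'ver': [0.0761, -0.1025]} coarse d 0.0498 fine d 0.0072
```

```bash
cat > pose.py <<'E'
from h import *
foot=np.array([.5342,.0460,.0797]); n=np.array([-.1746,-.3849,.9063])
def rep():
    s=robot.sense(); q=s["orientation"]; Rm=R.from_quat([q[1],q[2],q[3],q[0]]).as_matrix()
    e=np.degrees(np.cross(Rm[:,2],-n)); d=s["position"]-foot; h=d@n; lat=d-h*n
    x=Rm[:,0]; u=np.array([-n[1],n[0],0]);u/=np.linalg.norm(u); v=np.cross(n,u)
    print("t",round(s["t"],2),"h mm",round(h*1e3,1),"lat corr cm",(-lat*100).round(2),"rot corr deg",e.round(2),"jaw ang",round(np.degrees(np.arctan2(x@v,x@u)),1),"q",s["q"].round(2),"F",s["contact_force"].round(1),"w",round(s["width"],4))
if __name__=="__main__": rep()
E
python3 pose.py
```

```text
t 3.65 h mm 174.5 lat corr cm [-0.07 -0.56 -0.25] rot corr deg [ 0.04 -0.16 -0.06] jaw ang 59.9 q [ 0.79  0.42 -0.79  2.   -0.18  0.69  0.82] F [-0.5 -0.1  0.9] w 0.0856
```

```bash
python3 -m creep '[[0.42,0.82,-2.33,-1.05,-2.31,5.44,1],[0.42,0.82,-2.33,-1.05,-2.31,5.44,1],[0.42,0.82,-2.33,-1.05,-2.31,5.44,1],[0.42,0.82,-2.33,-1.05,-2.31,5.44,1],[0,0,0,0,0,0,1]]'; python3 pose.py; python3 look.py wrist c2
```

```text
t: 4.15
position: [0.5205, 0.0186, 0.1453]
orientation: [-0.128, 0.847, 0.486, 0.173]
contact_force: [-0.3, -0.0, 0.5]
width: 0.0854
t 4.15 h mm 72.4 lat corr cm [ 0.11 -0.05  0.  ] rot corr deg [ 0.02 -0.34 -0.14] jaw ang 84.1 q [ 0.68  0.61 -0.79  2.06  0.04  0.46  1.04] F [-0.3 -0.   0.5] w 0.0854
```

View pics/c2.png

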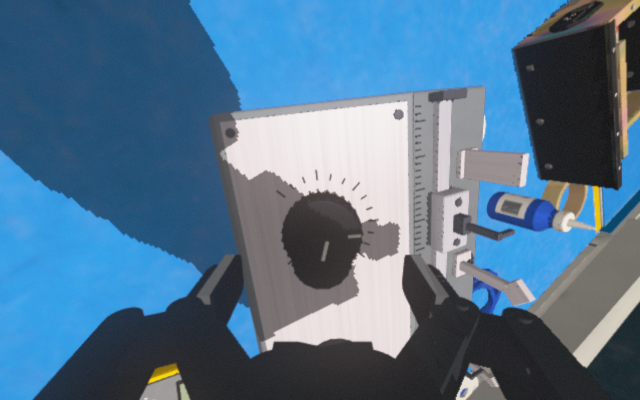

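Run:
```python
from meas import *
from pose import foot,n
W,T=cloud("c2"); h=(W-foot)@n; L=(W-foot)-h[...,None]*n; r=np.linalg.norm(L,axis=2)
u=np.array([-n[1],n[0],0]);u/=np.linalg.norm(u); v=np.cross(n,u)
for lo,hi,rm in ((.055,.068,.03),(.020,.029,.04)):
    m=(r<rm)&(h>lo)&(h<hi); X=np.c_[L[m]@u,L[m]@v]; hh=h[m]
    (c,rad)=cv2.minEnclosingCircle(np.float32(X)); print(lo,m.sum(),np.median(hh),"centre uv",np.round(c,4),rad,"world shift",(c[0]*u+c[1]*v).round(4))
m=(r>.04)&(r<.07)&(abs(h)<.01); print("panel h",np.median(h[m]),h[m].std())
```

```text
0.055 2695 0.06231163699917954 centre uv [ 0.0008 -0.0007] 0.018016070127487183 world shift [ 0.0005 -0.0009 -0.0003]
0.02 2233 0.0263185182153759 centre uv [ 0.0011 -0.0008] 0.029027976095676422 world shift [ 0.0007 -0.0011 -0.0004]
panel h 0.0013000608038851956 0.0006447420425632241
```

Knob axis confirmed within 1 mm, and the radii of 18 and 29 mm match the description. Now descend, straddling the outer knob, and close.

```bash
python3 -m creep '[[0.37,0.65,-1.65,0,-0.15,-0.07,1],[0.37,0.65,-1.65,0,-0.15,-0.07,1],[0.37,0.65,-1.6,0,0,0,1],[0,0,0,0,0,0,1],[0,0,0,0,0,0,-1],[0,0,0,0,0,0,-1],[0,0,0,0,0,0,-1],[0,0,0,0,0,0,-1]]' 50; python3 pose.py; python3 look.py wrist c3
```

```text
t: 5.0
position: [0.5324, 0.0358, 0.0991]
orientation: [-0.124, 0.848, 0.484, 0.176]
contact_force: [-11.2, -12.6, 20.4]
width: 0.0545
t 5.0 h mm 21.8 lat corr cm [-0.2   0.18  0.04] rot corr deg [0.2  0.14 0.1 ] jaw ang 83.9 q [ 0.58  0.68 -0.71  2.07  0.08  0.34  1.  ] F [-11.2 -12.6  20.4] w 0.0545
```

View pics/c3.png

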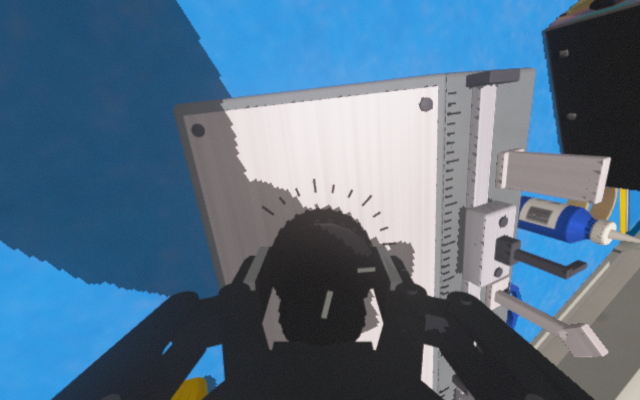

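```bash
python3 -m creep '[[-0.07,-0.15,0.36,0,0,0,-1],[0,0,0,0,0,0,-1]]'; python3 pose.py
```

```text
t: 5.25
position: [0.5314, 0.0352, 0.1012]
orientation: [-0.126, 0.848, 0.484, 0.176]
contact_force: [11.4, 4.8, -34.3]
width: 0.0534
t 5.25 h mm 24.1 lat corr cm [-0.15  0.15  0.04] rot corr deg [0.11 0.08 0.06] jaw ang 83.9 q [ 0.59  0.68 -0.72  2.07  0.08  0.35  1.  ] F [ 11.4   4.8 -34.3] w 0.0534
```

```bash
python3 -m creep '[[0.035,0.08,-0.2,0,0,0,-1],[0,0,0,0,0,0,-1]]'; python3 pose.py; python3 -c "
from rig import robot;s=robot.sense();print(s['ft_torque'])"
```

```text
t: 5.45
position: [0.5317, 0.0354, 0.1006]
orientation: [-0.125, 0.848, 0.484, 0.175]
contact_force: [-11.8, -11.9, 20.3]
width: 0.0532
t 5.45 h mm 23.5 lat corr cm [-0.17  0.16  0.04] rot corr deg [0.19 0.1  0.08] jaw ang 83.9 q [ 0.58  0.68 -0.71  2.07  0.08  0.35  1.  ] F [-11.8 -11.9  20.3] w 0.0532
[-1.2905869   2.1013841   0.54103567]
```

```bash
python3 -m creep '[[-0.025,-0.035,0.075,0,0,0,-1],[0,0,0,0,0,0,-1]]'; python3 pose.py
```

```text
t: 5.65
position: [0.5316, 0.0353, 0.1008]
orientation: [-0.125, 0.848, 0.484, 0.176]
contact_force: [-6.3, -9.0, 6.3]
width: 0.0536
t 5.65 h mm 23.7 lat corr cm [-0.16  0.16  0.04] rot corr deg [0.16 0.11 0.08] jaw ang 83.9 q [ 0.59  0.68 -0.71  2.07  0.08  0.35  1.  ] F [-6.3 -9.   6.3] w 0.0536
```

```bash
python3 -m creep '[[0,0,0,1.05,2.31,-5.44,-1],[0,0,0,1.05,2.31,-5.44,-1],[0,0,0,1.05,2.31,-5.44,-1]]'; python3 pose.py;  python3 look.py wrist c4
```

```text
t: 5.95
position: [0.5315, 0.0352, 0.1007]
orientation: [-0.151, 0.914, 0.344, 0.153]
contact_force: [-7.4, -10.5, 4.2]
width: 0.0533
t 5.95 h mm 23.7 lat corr cm [-0.14  0.17  0.04] rot corr deg [0.19 0.07 0.06] jaw ang 65.7 q [ 0.54  0.66 -0.65  2.07 -0.05  0.34  0.8 ] F [ -7.4 -10.5   4.2] w 0.0533
```

View pics/c4.png

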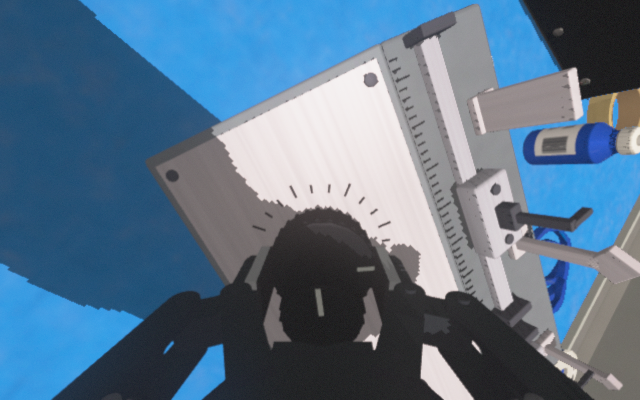

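```bash
python3 -m creep '[[0,0,0,1.05,2.31,-5.44,-1],[0,0,0,1.05,2.31,-5.44,-1],[0,0,0,1.05,2.31,-5.44,-1],[0,0,0,1.05,2.31,-5.44,-1]]'; python3 pose.py;python3 -m creep '[[0,0,0,1.05,2.31,-5.44,-1],[0,0,0,1.05,2.31,-5.44,-1],[0,0,0,1.05,2.31,-5.44,-1]]'; python3 pose.py;  python3 look.py wrist c5
```

```text
t: 6.4
position: [0.5312, 0.0351, 0.1006]
orientation: [-0.18, 0.966, 0.146, 0.118]
contact_force: [-8.4, -11.3, 4.1]
width: 0.0531
t 6.4 h mm 23.6 lat corr cm [-0.12  0.18  0.05] rot corr deg [0.21 0.   0.04] jaw ang 41.7 q [ 0.48  0.64 -0.56  2.07 -0.23  0.34  0.54] F [ -8.4 -11.3   4.1] w 0.0531
t: 6.7
position: [0.5311, 0.0352, 0.1006]
orientation: [-0.196, 0.977, -0.007, 0.088]
contact_force: [-11.0, -12.9, 4.8]
width: 0.0532
t 6.7 h mm 23.6 lat corr cm [-0.1   0.17  0.05] rot corr deg [ 0.2  -0.05  0.02] jaw ang 23.6 q [ 0.43  0.62 -0.49  2.07 -0.35  0.35  0.35] F [-11.  -12.9   4.8] w 0.0532
```

View pics/c5.png

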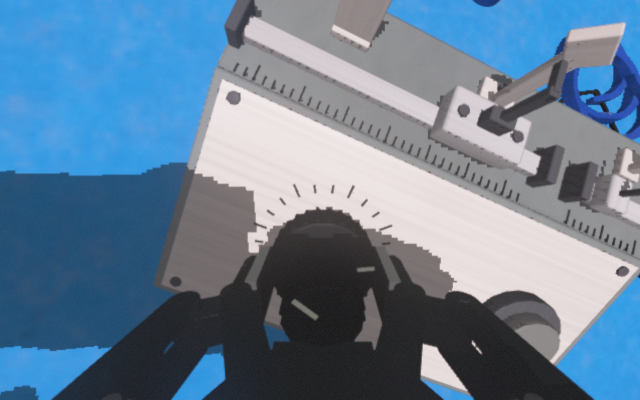

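```bash
python3 look.py side c5s; python3 look.py top c5t
python3 - <<'E'
import cv2
a=cv2.imread("pics/c5.png")[0:150,440:640]; cv2.imwrite("pics/c5b.png",cv2.resize(a,(800,600),interpolation=cv2.INTER_CUBIC))
a=cv2.imread("pics/c5s.png")[175:295,245:405]; cv2.imwrite("pics/c5sb.png",cv2.resize(a,(800,600),interpolation=cv2.INTER_CUBIC))
E
```

```text
(no output)
```

View pics/c5b.png

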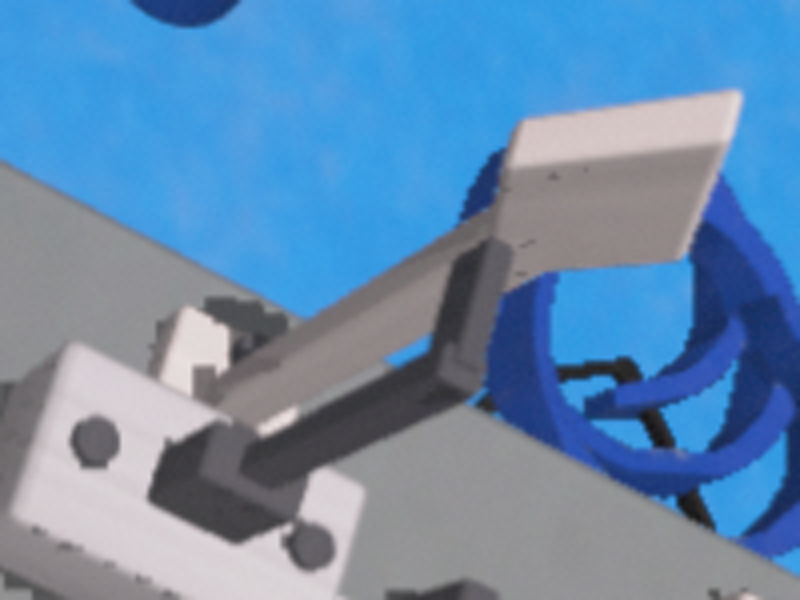

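View pics/c5sb.png

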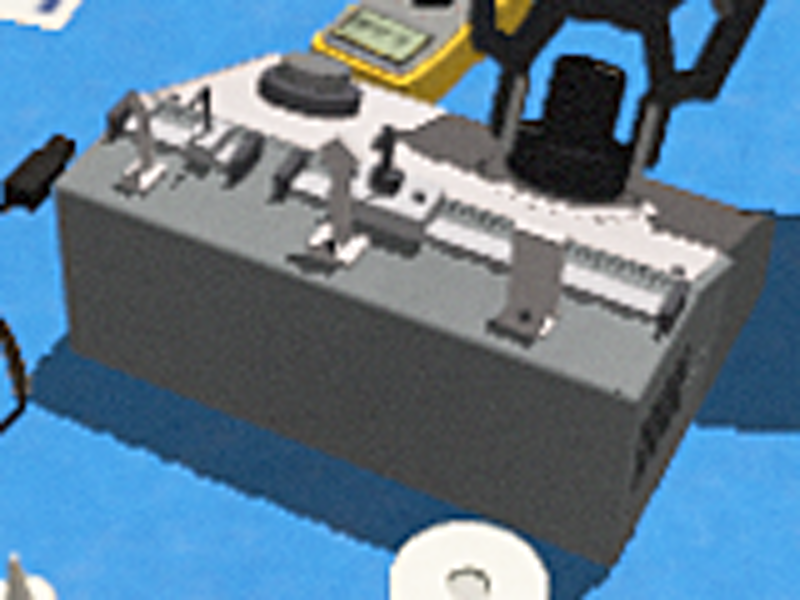

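Run:
```python
from h import *
from fit import M
z=np.load("pics/c5.npz"); T=z["T"]
for yaw in (65.2,65.9):
  Mi=np.linalg.inv(M([.5957,.0571,np.radians(yaw)]))
  for k,(u,v,h) in dict(pf=(453,360,.160),pb=(493,245,.160),dtf=(727,140,.173),dtb=(740,95,.173),dbot=(503,282,.150),dl=(503,165,.1615),dr=(688,262,.1615)).items():
    w=ray_plane("wrist",[(u/4+440,v/4)],[0,0,h],np.array([0,0,1.]),T)[0]; print(yaw,k,(Mi@np.r_[w,1])[:3].round(4))
  for k,(u,v,h) in dict(car=(388,130,.160),dia=(337,138,.173)).items():
    w=ray_plane("side",[(u/5+245,v/5+175)],[0,0,h],np.array([0,0,1.]),T_cw("side"))[0]; print(yaw,k,(Mi@np.r_[w,1])[:3].round(4))
```

```text
65.2 pf [0.054  0.0025 0.16  ]
65.2 pb [0.0678 0.0018 0.16  ]
65.2 dtf [ 0.0738 -0.0059  0.173 ]
65.2 dtb [ 0.0788 -0.006   0.173 ]
65.2 dbot [ 0.0762 -0.0098  0.15  ]
65.2 dl [0.0747 0.0045 0.1615]
65.2 dr [ 0.0755 -0.0185  0.1615]
65.2 car [0.0514 0.0048 0.16  ]
65.2 dia [ 0.0804 -0.0041  0.173 ]
65.9 pf [0.054  0.0018 0.16  ]
65.9 pb [0.0678 0.0009 0.16  ]
65.9 dtf [ 0.0737 -0.0068  0.173 ]
65.9 dtb [ 0.0787 -0.007   0.173 ]
65.9 dbot [ 0.0761 -0.0107  0.15  ]
65.9 dl [0.0747 0.0036 0.1615]
65.9 dr [ 0.0752 -0.0194  0.1615]
65.9 car [0.0515 0.0042 0.16  ]
65.9 dia [ 0.0803 -0.0051  0.173 ]
```

```bash
python3 -m creep '[[0,0,0,1.05,2.31,-5.44,-1],[0,0,0,1.03,2.27,-5.35,-1],[0,0,0,0,0,0,-1]]'; python3 pose.py;  python3 look.py wrist c6;python3 look.py side c6s
python3 - <<'E'
import cv2
a=cv2.imread("pics/c6.png")[0:150,440:640]; cv2.imwrite("pics/c6b.png",cv2.resize(a,(800,600),interpolation=cv2.INTER_CUBIC))
a=cv2.imread("pics/c6s.png")[190:240,260:350]; cv2.imwrite("pics/c6sb.png",cv2.resize(a,(800,444),interpolation=cv2.INTER_CUBIC))
E
```

```text
t: 7.15
position: [0.5309, 0.0352, 0.1006]
orientation: [-0.204, 0.971, -0.108, 0.067]
contact_force: [-10.8, -12.4, 7.0]
width: 0.0532
t 7.15 h mm 23.6 lat corr cm [-0.09  0.17  0.05] rot corr deg [ 0.2  -0.08  0.01] jaw ang 11.7 q [ 0.39  0.61 -0.44  2.08 -0.43  0.36  0.21] F [-10.8 -12.4   7. ] w 0.0532
```

View pics/c6.png

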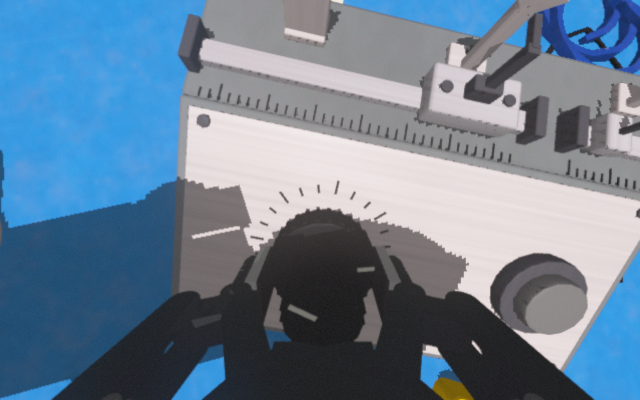

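View pics/c6b.png

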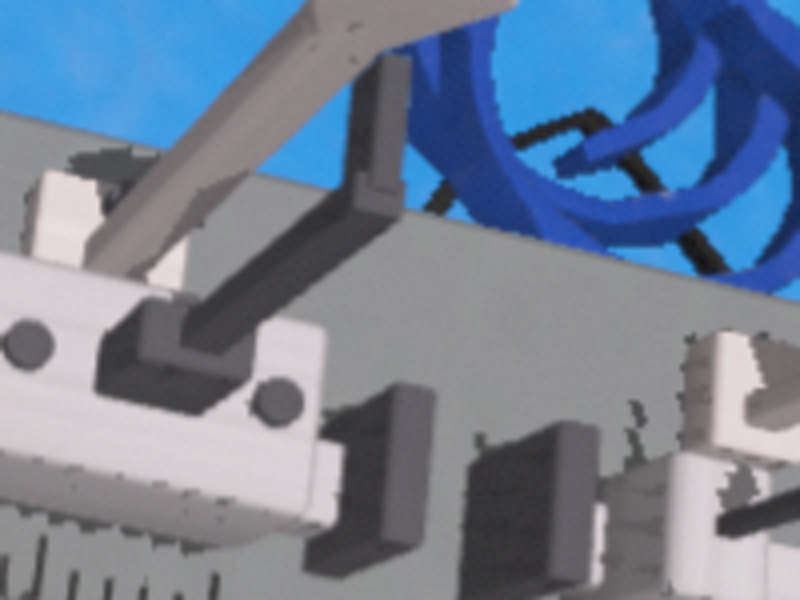

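View pics/c6sb.png

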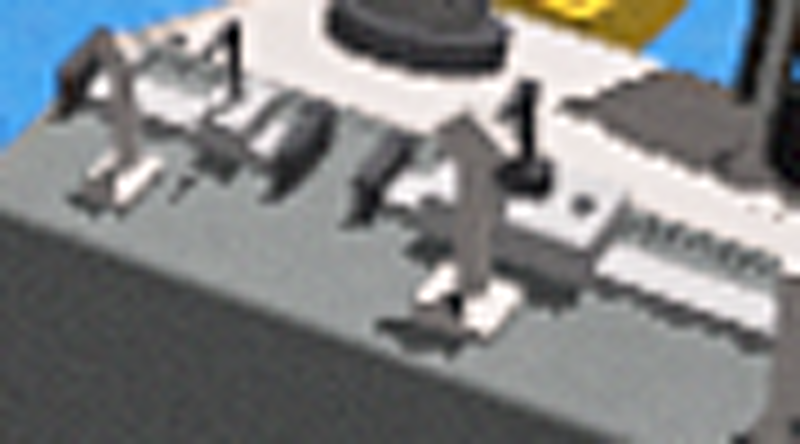

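Run:
```python
from h import *
from fit import M
z=np.load("pics/c6.npz"); T=z["T"]
Mi=np.linalg.inv(M([.5957,.0571,np.radians(65.2)]))
for k,(u,v,h) in dict(pf=(376,180,.160),pb=(384,57,.160)).items():
    w=ray_plane("wrist",[(u/4+440,v/4)],[0,0,h],np.array([0,0,1.]),T)[0]; print(k,(Mi@np.r_[w,1])[:3].round(4))
for k,(u,v,h) in dict(car=(525,82,.160),dia=(463,113,.173)).items():
    w=ray_plane("side",[(u/8.889+260,v/8.889+190)],[0,0,h],np.array([0,0,1.]),T_cw("side"))[0]; print(k,(Mi@np.r_[w,1])[:3].round(4))
```

```text
pf [ 0.0549 -0.0063  0.16  ]
pb [ 0.0678 -0.0059  0.16  ]
car [ 0.0497 -0.0045  0.16  ]
dia [ 0.081  -0.0045  0.173 ]
```

```bash
python3 -m creep '[[0,0,0,0,0,0,1],[0,0,0,0,0,0,1],[0,0,0,0,0,0,1],[0,0,0,0,0,0,1]]'; python3 pose.py; python3 -m creep '[[-0.4,-0.9,2.1,0,0,0,1],[-0.4,-0.9,2.1,0,0,0,1],[-0.4,-0.9,2.1,0,0,0,1],[-0.4,-0.9,2.1,0,0,0,1],[0,0,0,0,0,0,1]]';python3 pose.py;python3 look.py wrist c7;python3 look.py side c7s
python3 - <<'E'
import cv2
a=cv2.imread("pics/c7s.png")[190:240,260:350]; cv2.imwrite("pics/c7sb.png",cv2.resize(a,(800,444),interpolation=cv2.INTER_CUBIC))
E
```

```text
t: 7.65
position: [0.5323, 0.0369, 0.1007]
orientation: [-0.205, 0.971, -0.105, 0.068]
contact_force: [0.2, 0.3, -0.1]
width: 0.0852
t 7.65 h mm 22.9 lat corr cm [-0.2   0.03 -0.03] rot corr deg [0.12 0.   0.02] jaw ang 12.1 q [ 0.39  0.62 -0.45  2.07 -0.43  0.36  0.22] F [ 0.2  0.3 -0.1] w 0.0852
t: 8.15
position: [0.5169, -0.0005, 0.1867]
orientation: [-0.204, 0.971, -0.105, 0.07]
contact_force: [0.0, 0.5, -0.7]
width: 0.0855
t 8.15 h mm 117.9 lat corr cm [-0.33  0.11 -0.02] rot corr deg [0.21 0.17 0.11] jaw ang 12.1 q [ 0.47  0.44 -0.43  2.05 -0.42  0.57  0.22] F [ 0.   0.5 -0.7] w 0.0855
```

View pics/c7.png

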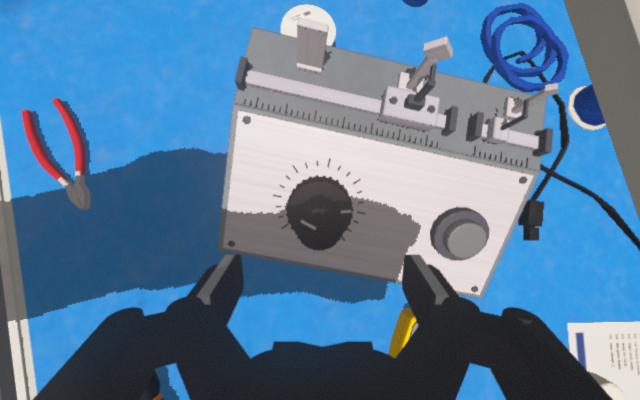

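View pics/c7sb.png

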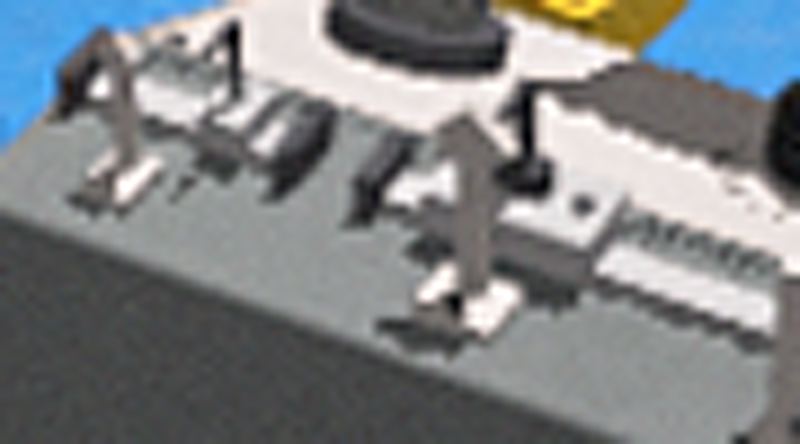

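Run:
```python
from meas import *
from pose import foot,n
a=cv2.imread("pics/c7.png")[30:165,380:560]; cv2.imwrite("pics/c7b.png",cv2.resize(a,(800,600),interpolation=cv2.INTER_CUBIC))
W,T=cloud("c7"); h=(W-foot)@n; L=(W-foot)-h[...,None]*n; r=np.linalg.norm(L,axis=2)
u=np.array([-n[1],n[0],0]);u/=np.linalg.norm(u); v=np.cross(n,u)
for lo,hi,rm in ((.055,.068,.03),(.020,.029,.04)):
    m=(r<rm)&(h>lo)&(h<hi); X=np.c_[L[m]@u,L[m]@v]; hh=h[m]
    (c,rad)=cv2.minEnclosingCircle(np.float32(X)); print(lo,m.sum(),np.median(hh),"centre uv",np.round(c,4),rad,"world shift",(c[0]*u+c[1]*v).round(4))
```

```text
0.055 1689 0.06229090253075364 centre uv [ 0.0011 -0.0011] 0.018086625263094902 world shift [ 0.0006 -0.0013 -0.0005]
0.02 1498 0.02628553351811481 centre uv [ 0.0011 -0.001 ] 0.028912384063005447 world shift [ 0.0006 -0.0013 -0.0004]
```

View pics/c7b.png

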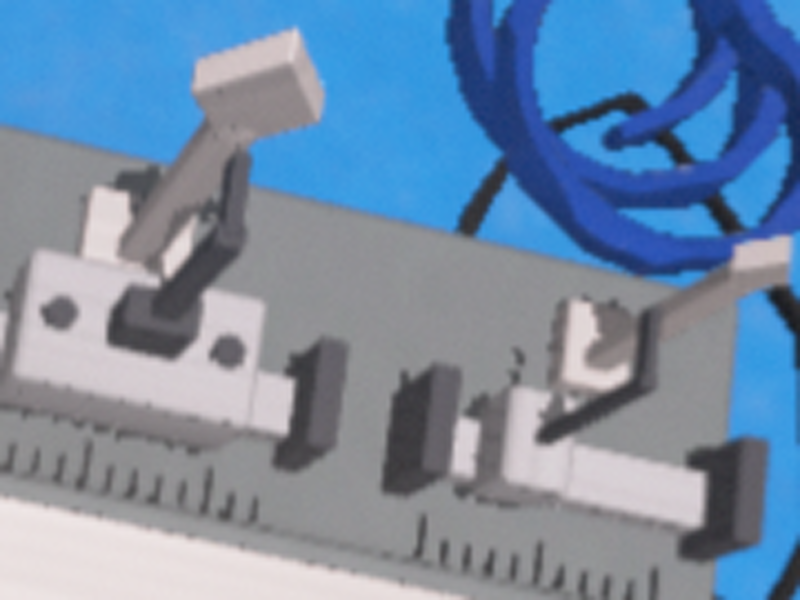

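```bash
cat > py.py <<'E'
from h import *
from fit import M
Mi=np.linalg.inv(M([.5957,.0571,np.radians(65.2)]))
def yy(tag,off,sc,pts,n="wrist"):
    T=np.load(f"pics/{tag}.npz")["T"]
    for k,(u,v,h) in pts.items():
        w=ray_plane(n,[(u/sc+off[0],v/sc+off[1])],[0,0,h],np.array([0,0,1.]),T)[0]; print(k,((Mi@np.r_[w,1])[:3]*1000).round(1))
E
python3 - <<'E'
from py import *
yy("c7",(380,30),4.444,dict(dl=(197,90,.1615),dr=(322,107,.1615),dt=(293,63,.173),db=(243,138,.150),pf=(230,228,.160),pb=(238,155,.160),nf=(645,378,.148),nb=(652,312,.148),vtop=(787,262,.156),vtopb=(787,238,.156),vl=(733,265,.152),base=(600,355,.110)))
yy("c7s",(260,190),8.889,dict(car=(525,82,.160),dia=(463,112,.173),ned=(234,28,.148),ver=(102,32,.156)),"side")
E
python3 - <<'E'
import cv2
a=cv2.imread("pics/c7.png")[75:115,520:580]; cv2.imwrite("pics/c7c.png",cv2.resize(a,(600,400),interpolation=cv2.INTER_NEAREST))
E
```

```text
dl [ 74.9   3.5 161.5]
dr [ 77.4 -17.2 161.5]
dt [ 73.5  -6.4 173. ]
db [ 77.9  -9.8 150. ]
pf [ 54.2  -5.9 160. ]
pb [ 66.8  -5.4 160. ]
nf [ 53.9 -87.4 148. ]
nb [ 66.3 -87.4 148. ]
vtop [  75.3 -103.9  156. ]
vtopb [  79.6 -103.5  156. ]
vl [ 75.5 -97.9 152. ]
base [  81.9 -108.   110. ]
car [ 49.7  -4.5 160. ]
dia [ 80.7  -4.7 173. ]
ned [ 52.6 -84.  148. ]
ver [  78.1 -105.8  156. ]
```

View pics/c7c.png

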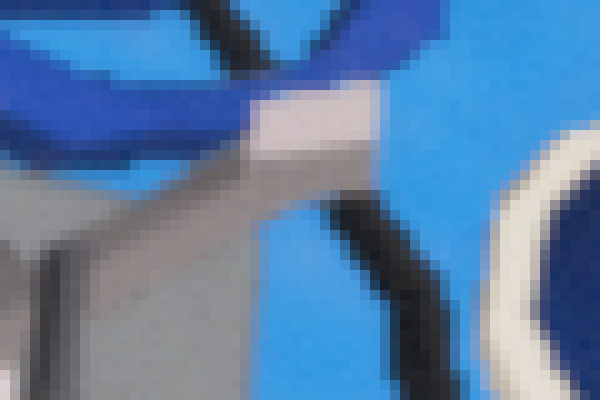

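```bash
sed -i 's/foot=np.array.*; n=/foot=np.array([.5348,.0447,.0792]); n=/' pose.py; python3 -m creep '[[0,0,0,-1.4,-3.08,7.25,1],[0,0,0,-1.4,-3.08,7.25,1],[0,0,0,-1.4,-3.08,7.25,1],[0,0,0,-1.4,-3.08,7.25,1],[0.1,0.3,-0.7,-1.4,-3.08,7.25,1],[0.1,0.3,-0.7,-1.4,-3.08,7.25,1],[0.1,0.3,-0.7,-1.4,-3.08,7.25,1],[0.1,0.3,-0.7,-1.4,-3.08,7.25,1]]'; python3 pose.py;python3 -m creep '[[0,0,0,-1.4,-3.08,7.25,1],[0,0,0,-1.4,-3.08,7.25,1],[0,0,0,0,0,0,1]]'; python3 pose.py
```

```text
t: 9.05
position: [0.5198, 0.0137, 0.1554]
orientation: [-0.138, 0.877, 0.428, 0.167]
contact_force: [-0.4, 0.8, -0.1]
width: 0.0856
t 9.05 h mm 83.6 lat corr cm [ 0.04 -0.12 -0.04] rot corr deg [0.01 0.07 0.03] jaw ang 76.4 q [ 0.64  0.56 -0.71  2.06 -0.11  0.47  1.04] F [-0.4  0.8 -0.1] w 0.0856
t: 9.35
position: [0.5197, 0.0134, 0.1556]
orientation: [-0.114, 0.81, 0.545, 0.185]
contact_force: [0.4, -0.8, -0.4]
width: 0.0853
t 9.35 h mm 84.0 lat corr cm [ 0.04 -0.1  -0.03] rot corr deg [-0.05  0.08  0.02] jaw ang 92.2 q [ 0.69  0.58 -0.78  2.06 -0.01  0.47  1.23] F [ 0.4 -0.8 -0.4] w 0.0853
```

```bash
python3 -m creep '[[0.34,0.65,-1.65,0,0,0,1],[0.33,0.64,-1.64,0,0,0,1],[0,0,0,0,0,0,0],[0,0,0,0,0,0,-0.3],[0,0,0,0,0,0,-1],[0,0,0,0,0,0,-1],[0,0,0,0,0,0,-1]]' 40; python3 pose.py;python3 look.py wrist d1
```

```text
t: 10.05
position: [0.527, 0.0254, 0.1244]
orientation: [-0.112, 0.811, 0.543, 0.185]
contact_force: [-2.9, -0.3, 6.8]
width: 0.0331
t 10.05 h mm 49.7 lat corr cm [-0.09  0.02 -0.01] rot corr deg [0.07 0.2  0.1 ] jaw ang 92.1 q [ 0.62  0.63 -0.73  2.07  0.02  0.4   1.2 ] F [-2.9 -0.3  6.8] w 0.0331
```

View pics/d1.png

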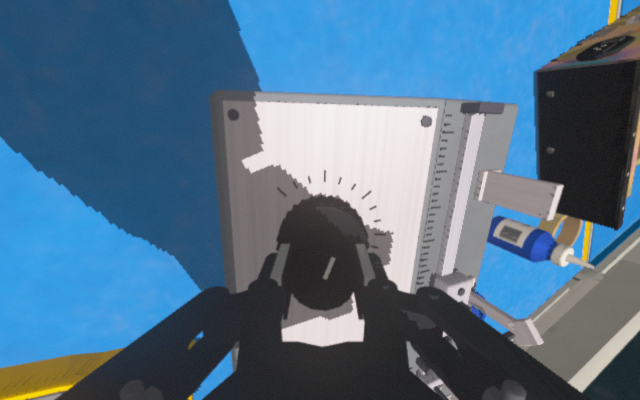

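Gripped cleanly on the inner knob, with the jaws at either side of it near (325,265). Turning clockwise.

```bash
python3 -m creep '[[0,0,0,1.05,2.31,-5.44,-1],[0,0,0,1.05,2.31,-5.44,-1],[0,0,0,1.05,2.31,-5.44,-1],[0,0,0,1.05,2.31,-5.44,-1],[0,0,0,1.05,2.31,-5.44,-1],[0,0,0,1.05,2.31,-5.44,-1]]'; python3 pose.py;python3 -m creep '[[0,0,0,1.05,2.31,-5.44,-1],[0,0,0,1.05,2.31,-5.44,-1],[0,0,0,1.05,2.31,-5.44,-1],[0,0,0,1.05,2.31,-5.44,-1],[0,0,0,1.05,2.31,-5.44,-1],[0,0,0,1.05,2.31,-5.44,-1],[0,0,0,1.05,2.31,-5.44,-1],[0,0,0,0,0,0,-1]]'; python3 pose.py;python3 look.py wrist d2;python3 look.py side d2s
python3 - <<'E'
import cv2
a=cv2.imread("pics/d2s.png")[185:235,260:350]; cv2.imwrite("pics/d2sb.png",cv2.resize(a,(800,444),interpolation=cv2.INTER_CUBIC))
E
```

```text
t: 10.7
position: [0.5268, 0.0252, 0.1242]
orientation: [-0.164, 0.94, 0.264, 0.14]
contact_force: [-4.3, -2.7, 5.2]
width: 0.0325
t 10.7 h mm 49.7 lat corr cm [-0.07  0.04  0.  ] rot corr deg [0.14 0.13 0.08] jaw ang 55.8 q [ 0.52  0.59 -0.58  2.07 -0.23  0.4   0.79] F [-4.3 -2.7  5.2] w 0.0325
t: 11.5
position: [0.5265, 0.0252, 0.1241]
orientation: [-0.203, 0.972, -0.091, 0.071]
contact_force: [-5.8, -4.5, 6.9]
width: 0.0325
t 11.5 h mm 49.7 lat corr cm [-0.03  0.04  0.01] rot corr deg [0.16 0.   0.03] jaw ang 13.8 q [ 0.38  0.56 -0.4   2.08 -0.49  0.42  0.3 ] F [-5.8 -4.5  6.9] w 0.0325
```

View pics/d2.png

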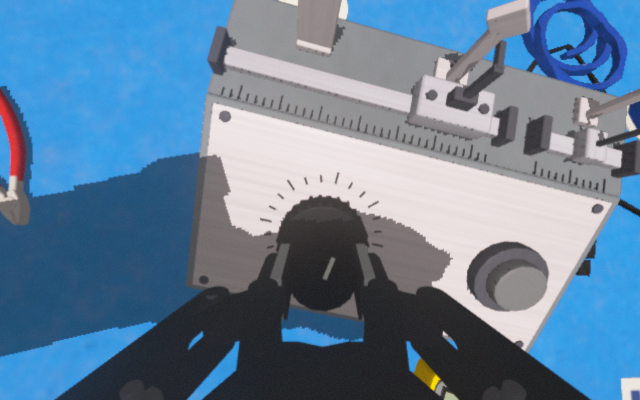

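View pics/d2sb.png

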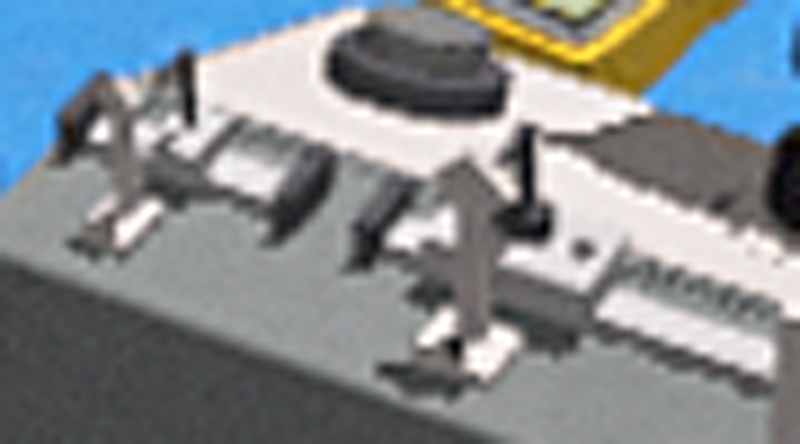

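Run:
```python
from py import *
yy("d2s",(260,185),8.889,dict(car=(525,127,.160),dia=(463,156,.173),ned=(187,55,.148),ver=(102,76,.156)),"side")
import cv2
a=cv2.imread("pics/d2.png")[60:180,540:640]; cv2.imwrite("pics/d2b.png",cv2.resize(a,(500,600),interpolation=cv2.INTER_CUBIC))
```

```text
car [ 49.9  -4.4 160. ]
dia [ 80.6  -4.8 173. ]
ned [ 52.3 -97.8 148. ]
ver [  77.9 -105.9  156. ]
```

View pics/d2b.png

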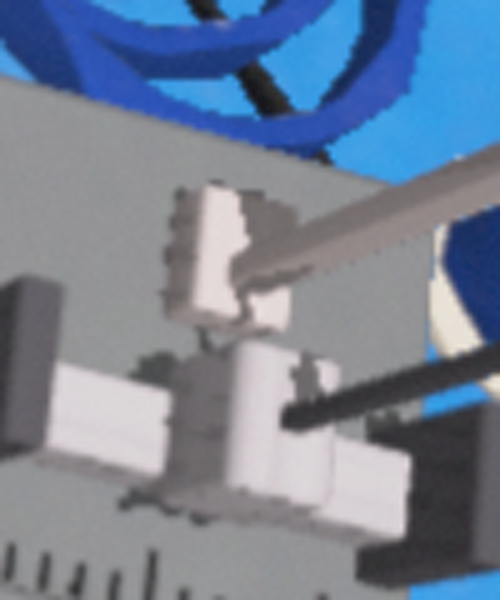

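Run:
```python
from meas import *
from py import Mi
W,T=cloud("c7"); C=np.einsum('ij,hwj->hwi',Mi[:3,:3],W)+Mi[:3,3]; C*=1000
def st(nm,m):
    X=C[m]; print(nm,len(X), "y med",np.median(X[:,1]).round(1) if len(X) else None,"pct",np.percentile(X[:,1],[5,95]).round(1) if len(X) else None, "zmax",X[:,2].max().round(1) if len(X) else None)
x,y,z=np.moveaxis(C,2,0)
for lo in (120,130,140,146): 
    st(f"post z{lo}+",(x>70)&(x<90)&(y<-80)&(y>-125)&(z>lo)&(z<lo+10))
    st(f"needle z{lo}",(x>48)&(x<69)&(y<-70)&(y>-115)&(z>lo)&(z<lo+10))
for lo in (120,130,140,150,160,165):
    st(f"flag z{lo}",(x>70)&(x<90)&(y<30)&(y>-40)&(z>lo)&(z<lo+10)); st(f"car z{lo}",(x>48)&(x<69)&(y<20)&(y>-30)&(z>lo)&(z<lo+10))
```

```text
post z120+ 61 y med -100.5 pct [-104.5  -99.4] zmax 129.9
needle z120 274 y med -83.3 pct [-91.1 -78.8] zmax 129.5
post z130+ 70 y med -101.1 pct [-104.9  -99.6] zmax 139.9
needle z130 51 y med -85.1 pct [-86.9 -84.2] zmax 139.9
post z140+ 109 y med -100.6 pct [-105.2  -99.2] zmax 149.9
needle z140 115 y med -85.3 pct [-87.2 -84.3] zmax 150.0
post z146+ 166 y med -101.4 pct [-106.2  -98.4] zmax 156.0
needle z146 113 y med -85.4 pct [-86.9 -84.3] zmax 151.2
flag z120 84 y med -4.6 pct [-8.7 -1.6] zmax 129.9
car z120 656 y med 3.1 pct [-25.7  17.9] zmax 130.0
flag z130 94 y med -4.2 pct [-8.7 -1.6] zmax 139.9
car z130 316 y med -2.7 pct [-21.9  11.5] zmax 140.0
flag z140 107 y med -3.9 pct [-8.1 -1.6] zmax 149.9
car z140 69 y med -3.7 pct [-7.  -2.5] zmax 149.9
flag z150 135 y med -4.7 pct [-10.8   0.1] zmax 160.0
car z150 85 y med -3.7 pct [-6.7 -2.4] zmax 160.0
flag z160 369 y med -3.4 pct [-14.2   4. ] zmax 170.0
car z160 140 y med -4.5 pct [-6.6 -2.5] zmax 163.9
flag z165 271 y med -4.0 pct [-11.6   1.9] zmax 173.7
car z165 0 y med None pct None zmax None
```

Depth puts the needle about 16.5 mm from the post at the start. 13.7 mm is done, so I'll turn about 15° more, release, and check from directly above.

```bash
python3 -m creep '[[0,0,0,1.05,2.31,-5.44,-1],[0,0,0,1.05,2.31,-5.44,-1],[0,0,0,0.52,1.15,-2.72,-1],[0,0,0,0,0,0,-1]]'; python3 pose.py; python3 -m creep '[[0,0,0,0,0,0,1],[0,0,0,0,0,0,1],[0,0,0,0,0,0,1],[0,0,0,0,0,0,1],[-0.6,-1.3,3,0,0,0,1],[-0.6,-1.3,3,0,0,0,1]]';python3 pose.py
```

```text
t: 12.0
position: [0.5264, 0.0252, 0.1241]
orientation: [-0.211, 0.952, -0.216, 0.044]
contact_force: [-6.5, -4.1, 7.2]
width: 0.0331
t 12.0 h mm 49.7 lat corr cm [-0.03  0.04  0.01] rot corr deg [ 0.14 -0.03  0.01] jaw ang -1.1 q [ 0.33  0.55 -0.33  2.08 -0.57  0.44  0.12] F [-6.5 -4.1  7.2] w 0.0331
t: 12.6
position: [0.5141, -0.0003, 0.1838]
orientation: [-0.211, 0.953, -0.214, 0.043]
contact_force: [-0.0, -0.7, -0.5]
width: 0.0855
t 12.6 h mm 115.8 lat corr cm [0.05 0.05 0.03] rot corr deg [ 0.1  -0.14 -0.04] jaw ang -1.0 q [ 0.36  0.43 -0.3   2.06 -0.53  0.59  0.09] F [-0.  -0.7 -0.5] w 0.0855
```

Now shift toward console −y by 15 cm to look squarely at the needle.

```bash
python3 -m creep '[[2.7,-1.2,0,0,0,0,1],[2.7,-1.2,0,0,0,0,1],[2.7,-1.2,0,0,0,0,1],[2.7,-1.2,0,0,0,0,1],[2.7,-1.2,0,0,0,0,1],[0,0,0,0,0,0,1]]'; python3 pose.py; python3 look.py wrist e1
python3 - <<'E'
import cv2
a=cv2.imread("pics/e1.png")[0:180,240:400]; cv2.imwrite("pics/e1b.png",cv2.resize(a,(533,600),interpolation=cv2.INTER_CUBIC))
E
```

```text
t: 13.2
position: [0.6521, -0.0617, 0.1831]
orientation: [-0.211, 0.953, -0.215, 0.045]
contact_force: [-1.5, 0.8, -0.8]
width: 0.0852
t 13.2 h mm 114.6 lat corr cm [-13.74   6.23  -0.  ] rot corr deg [0.17 0.04 0.05] jaw ang -1.0 q [ 0.34  0.63 -0.2   1.67 -0.43  0.78  0.04] F [-1.5  0.8 -0.8] w 0.0852
```

View pics/e1.png

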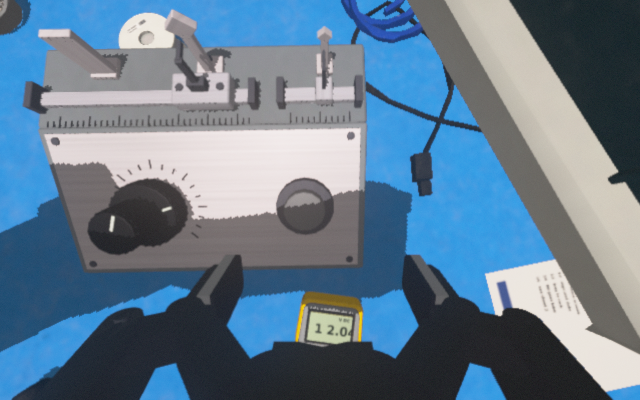

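View pics/e1b.png

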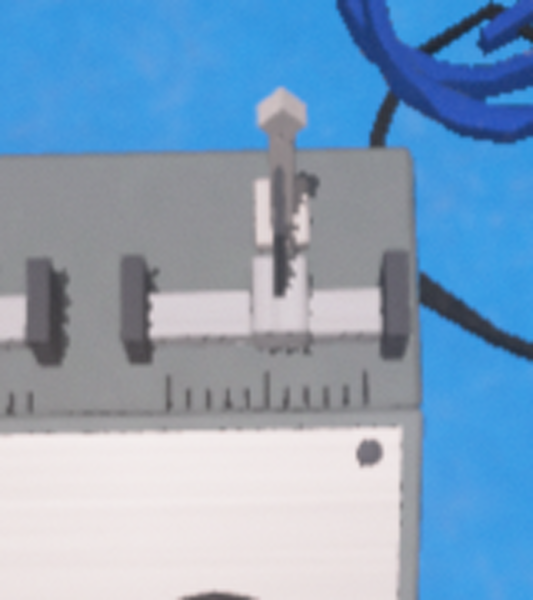

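Run:
```python
import cv2
a=cv2.imread("pics/e1.png")[20:95,305:345]; cv2.imwrite("pics/e1c.png",cv2.resize(a,(320,600),interpolation=cv2.INTER_NEAREST))
```

```text
(no output)
```

View pics/e1c.png

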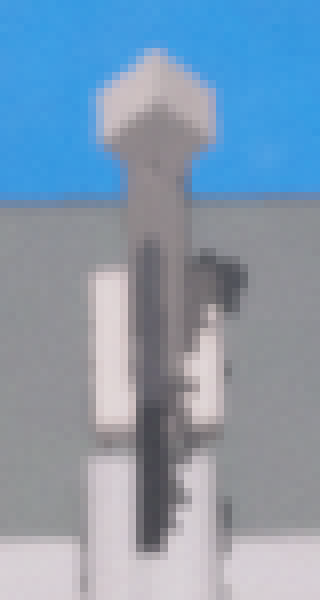

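```bash
python3 - <<'E'
from py import *
# pixel centres: nearest-resize -> subtract 0.5 px
yy("e1",(304.5,19.5),8,dict(nf=(151,398,.148),nb=(151.5,240,.148),tip=(156.5,106,.156),tipb=(156.5,52,.156),hl=(98,135,.151),hr=(216,135,.151)))
E
python3 - <<'E'
import cv2
a=cv2.imread("pics/e1.png")[5:110,150:240]; cv2.imwrite("pics/e1d.png",cv2.resize(a,(514,600),interpolation=cv2.INTER_CUBIC))
E
```

```text
nf [  53.1 -102.6  148. ]
nb [  68.5 -102.8  148. ]
tip [  75.3 -103.3  156. ]
tipb [  80.4 -103.3  156. ]
hl [ 76.5 -98.1 151. ]
hr [  76.4 -108.6  151. ]
```

View pics/e1d.png

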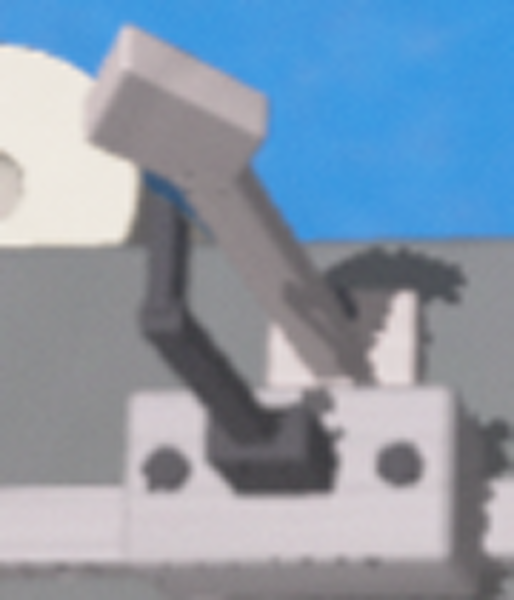

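Needle is within about 0.6 mm of the post (needle y −102.7, post −103.3). Now the same square view for the carriage, before pressing.

```bash
python3 -m creep '[[-2.9,1.33,0,0,0,0,1],[-2.9,1.33,0,0,0,0,1],[-2.9,1.33,0,0,0,0,1],[0,0,0,0,0,0,1]]'; python3 look.py wrist e2
python3 - <<'E'
import cv2
a=cv2.imread("pics/e2.png")[0:100,290:360]; cv2.imwrite("pics/e2b.png",cv2.resize(a,(420,600),interpolation=cv2.INTER_NEAREST))
E
```

```text
t: 13.65
position: [0.5589, -0.0187, 0.1836]
orientation: [-0.211, 0.953, -0.214, 0.043]
contact_force: [0.2, 0.0, -0.2]
width: 0.0853
```

View pics/e2b.png

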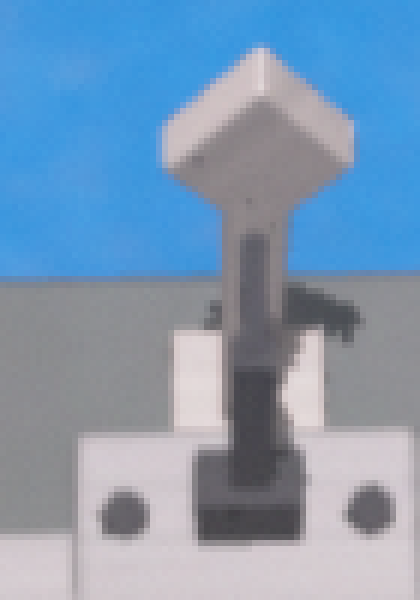

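Run:
```python
from py import *
yy("e2",(289.5,-.5),6,dict(pf=(253,365,.160),pb=(254,235,.160),tip=(261,98,.173),tipb=(261,50,.173),hl=(162,150,.1615),hr=(355,150,.1615)))
from meas import *
from pose import n
W,T=cloud("e1"); b0=np.array([.6535,-.008,.081]); h=(W-b0)@n; L=(W-b0)-h[...,None]*n; r=np.linalg.norm(L,axis=2)
m=(r>.03)&(r<.045)&(abs(h)<.008); print("panel h",np.median(h[m]))
u=np.array([-n[1],n[0],0]);u/=np.linalg.norm(u); v=np.cross(n,u)
print(np.histogram(h[r<.015],bins=np.arange(0,.03,.002)))
top=np.median(h[r<.01]); m=(r<.03)&(abs(h-top)<.002); X=np.c_[L[m]@u,L[m]@v]; c,rad=cv2.minEnclosingCircle(np.float32(X)); print("btn top h",top,c,rad,"world",b0+top*n+c[0]*u+c[1]*v)
s=robot.sense(); print(s["position"])
```

```text
pf [ 51.9  -4.9 160. ]
pb [ 67.8  -5.2 160. ]
tip [ 73.5  -5.7 173. ]
tipb [ 79.1  -5.8 173. ]
hl [ 77.3   5.2 161.5]
hr [ 77.  -16.8 161.5]
panel h 2.796707585675775e-05
(array([  0,   0,   0,   0,   2,  47,  12,   3,   4,  47, 698, 101,   0,
         0]), array([0.   , 0.002, 0.004, 0.006, 0.008, 0.01 , 0.012, 0.014, 0.016,
       0.018, 0.02 , 0.022, 0.024, 0.026, 0.028]))
btn top h 0.021495721952484087 (0.0052660745568573475, -0.0012671285076066852) 0.017673242837190628 world [ 0.65406816 -0.01949498  0.09994602]
[ 0.56091485 -0.01964539  0.18391502]
```

Carriage within about 0.6 mm of the diamond. Button top is at (0.654, −0.0195, 0.100), and its distance to the knob axis comes out at 135.1 mm, as specified. Now close the fingers and go 10 mm above the button.

```bash
python3 -m creep '[[2.56,-1.19,0,0,0,0,-1],[2.56,-1.19,0,0,0,0,-1],[2.56,-1.19,0,0,0,0,-1],[0.4,0.9,-2.1,0,0,0,-1],[0.4,0.9,-2.1,0,0,0,-1],[0.4,0.88,-2.1,0,0,0,-1],[0,0,0,0,0,0,-1],[0,0,0,0,0,0,-1]]' 30; sed 's/foot=np.array(.*; n=/foot=np.array([.6578,-.0112,.0804]); n=/' pose.py > poseb.py; python3 poseb.py; python3 look.py wrist f1
```

```text
t: 14.5
position: [0.6516, -0.0296, 0.1208]
orientation: [-0.211, 0.953, -0.214, 0.044]
contact_force: [0.1, 0.2, 0.8]
width: -0.0001
t 14.5 h mm 44.8 lat corr cm [-0.16  0.12  0.02] rot corr deg [ 0.14 -0.06  0.  ] jaw ang -0.9 q [ 0.3   0.7  -0.23  1.73 -0.46  0.64  0.05] F [0.1 0.2 0.8] w -0.0001
```

View pics/f1.png

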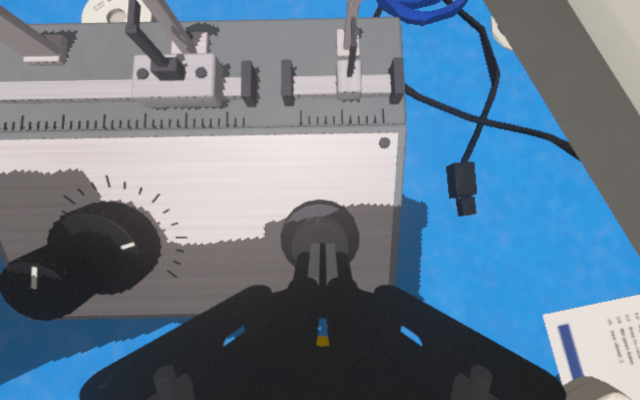

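```bash
python3 -m creep '[[-0.05,0.22,-0.45,0,0,0,-1],[0.05,0.2,-0.4,0,0,0,-1],[0.09,0.19,-0.45,0,0,0,-1],[0,0,0,0,0,0,-1]]'; python3 poseb.py
```

```text
t: 14.95
position: [0.6527, -0.0232, 0.1073]
orientation: [-0.211, 0.953, -0.214, 0.044]
contact_force: [-1.6, -1.3, 5.1]
width: 0.0003
t 14.95 h mm 29.9 lat corr cm [-0.01  0.05  0.02] rot corr deg [ 0.15 -0.02  0.02] jaw ang -0.9 q [ 0.3   0.72 -0.23  1.74 -0.46  0.61  0.06] F [-1.6 -1.3  5.1] w 0.0003
```

```bash
python3 -m creep '[[0.02,0.05,-0.1,0,0,0,-1],[0,0,0,0,0,0,-1],[0,0,0,0,0,0,-1]]'; python3 poseb.py
```

```text
t: 15.25
position: [0.6528, -0.0229, 0.1067]
orientation: [-0.211, 0.953, -0.214, 0.044]
contact_force: [-1.2, -2.2, 4.0]
width: 0.0003
t 15.25 h mm 29.3 lat corr cm [-0.01  0.05  0.02] rot corr deg [ 0.15 -0.02  0.02] jaw ang -0.9 q [ 0.3   0.72 -0.23  1.74 -0.46  0.61  0.06] F [-1.2 -2.2  4. ] w 0.0003
```

```bash
python3 -m creep '[[0.02,0.05,-0.11,0,0,0,-1],[0,0,0,0,0,0,-1]]'; python3 poseb.py
```

```text
t: 15.45
position: [0.6529, -0.0229, 0.1064]
orientation: [-0.211, 0.953, -0.214, 0.044]
contact_force: [-7.7, -5.8, 19.8]
width: -0.0001
t 15.45 h mm 28.9 lat corr cm [-0.02  0.05  0.02] rot corr deg [ 0.15 -0.01  0.03] jaw ang -0.9 q [ 0.3   0.73 -0.23  1.74 -0.46  0.61  0.06] F [-7.7 -5.8 19.8] w -0.0001
```

Bottomed out: the force jumped to 21 N at the end of travel. Retreat along the normal and verify.

```bash
python3 -m creep '[[0,0,0,0,0,0,-1],[-0.35,-0.77,1.8,0,0,0,-1],[-0.5,-1.1,2.6,0,0,0,-1],[-0.5,-1.1,2.6,0,0,0,-1],[-0.5,-1.1,2.6,0,0,0,-1],[0,0,0,0,0,0,-1]]'; python3 poseb.py; python3 look.py wrist g1
python3 - <<'E'
import cv2
a=cv2.imread("pics/g1.png")[20:110,120:420]; cv2.imwrite("pics/g1b.png",cv2.resize(a,(800,240),interpolation=cv2.INTER_CUBIC))
from meas import *
from pose import n
W,T=cloud("g1"); b0=np.array([.6578,-.0112,.0804]); h=(W-b0)@n; r=np.linalg.norm((W-b0)-h[...,None]*n,axis=2); print("btn h",np.median(h[r<.008]),np.median(h[(r>.025)&(r<.04)]))
for q in("reel","meter"):
    x=robot.find_in("wrist",q)
    if x: print(q,x[0]["score"],(T@np.r_[x[0]["xyz"],1])[:3])
p,d=robot.camera("top"); Tt=T_cw("top")
for q in("reel","meter"):
    x=robot.find_in("top",q); print(q,x[0]["score"],(Tt@np.r_[x[0]["xyz"],1])[:3].round(3))
E
```

```text
t: 16.05
position: [0.6352, -0.0648, 0.2046]
orientation: [-0.21, 0.953, -0.215, 0.046]
contact_force: [-1.4, 0.2, -0.0]
width: 0.0001
t 16.05 h mm 137.2 lat corr cm [-0.14  0.08  0.01] rot corr deg [0.24 0.19 0.13] jaw ang -0.9 q [ 0.35  0.58 -0.2   1.7  -0.44  0.8   0.04] F [-1.4  0.2 -0. ] w 0.0001
btn h 0.16121177125513936 0.18698045324575896
reel 0.59 [0.57769232 0.25535245 0.04061439]Traceback (most recent call last):
  File "<stdin>", line 11, in <module>
IndexError: list index out of range
```

View pics/g1.png

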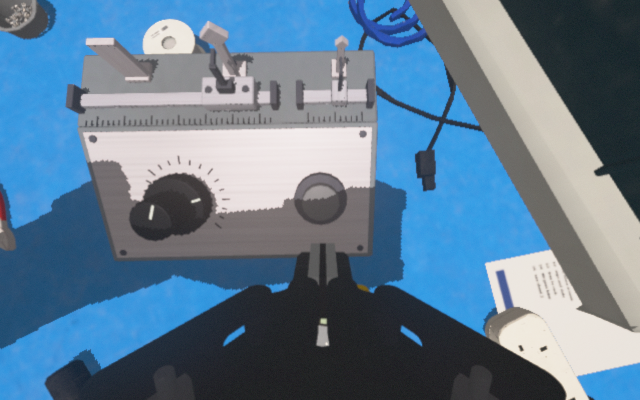

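Run:
```python
from meas import *
from pose import n
W,T=cloud("g1"); b0=np.array([.6578,-.0112,.0804]); h=(W-b0)@n; r=np.linalg.norm((W-b0)-h[...,None]*n,axis=2); ok=h<.06
print("btn h",np.median(h[ok&(r<.008)]),"panel",np.median(h[ok&(r>.025)&(r<.04)]))
a=cv2.imread("pics/g1.png"); A=cv2.resize(a[30:110,310:370],(400,533),interpolation=cv2.INTER_NEAREST); B=cv2.resize(a[15:115,190:265],(400,533),interpolation=cv2.INTER_NEAREST); cv2.imwrite("pics/g1b.png",np.hstack([B,A]))
```

```text
btn h 0.021304766301296692 panel 0.00017466895076036755
```

View pics/g1b.png

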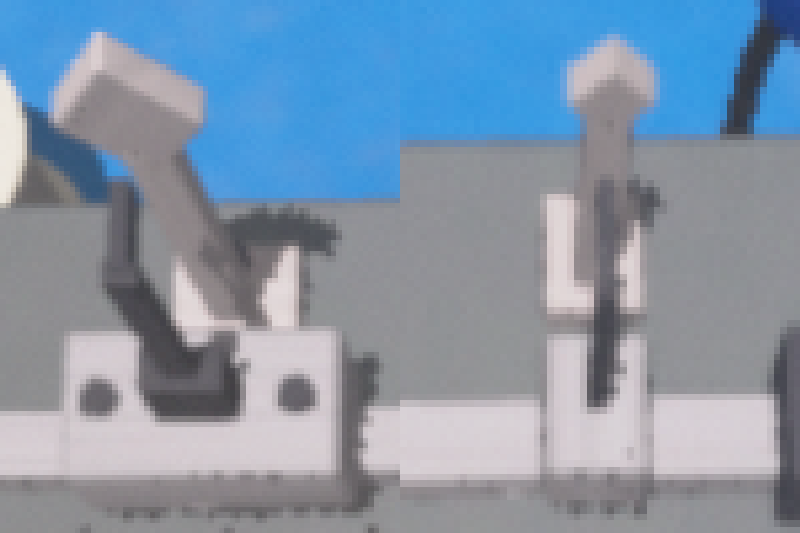

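Run:
```python
from h import *
p,d=robot.camera("side"); T=T_cw("side")
for q in("reel","meter"):
    x=robot.find_in("side",q); print(q,[(round(i["score"],2),(T@np.r_[i["xyz"],1])[:3].round(3)) for i in x[:1]])
s=robot.sense(); print(s["t"],s["contact_force"],abs(s["joint_velocities"]).max()); print(robot.sign_off())
```

```text
reel [(0.94, array([0.576, 0.26 , 0.042]))]
meter [(0.65, array([ 0.596, -0.154,  0.03 ]))]
16.45 [ 0.02025469 -0.91136102 -0.39380498] 0.003488831639665464
the job is handed in; nothing more can be done
None
```

I zeroed the gauge and handed the job in at 16.5 s of the 72 s allowed; the rig gives no verdict, so what follows is from my own checks.

- **Outer knob:** I turned it about 72° clockwise. Viewed straight on, the carriage pointer is about 0.6 mm from the diamond-headed stop.
- **Inner knob:** I turned it about 93° clockwise. Viewed straight on, the needle is about 0.6 mm from the pointed post.
- **Button:** I pressed it with closed fingers only after both were set. The force jumped to about 21 N, which I took as the end of travel. Afterwards its top was back at its starting height (21.3 mm against 21.5 mm off the panel).
- **Reel and multimeter:** The side camera placed both within 2 mm of where they were at the start.
- **At hand-in:** The arm was standing clear of everything, with only sensor noise in the force reading.

Three checks disagreed or failed along the way:
- **Side camera on the needle:** Its estimate of the remaining needle travel differed by about 5 mm from the wrist camera's. I went by the wrist camera's depth, and the straight-on view then confirmed it.
- **Multimeter not found:** The detector missed it in the last top picture, so I checked it from the side camera instead.
- **First grip on the outer knob:** The fingers pressed on something at about 26 N, and lifting them briefly pulled with about 36 N before it settled. Both were below the force limits.

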